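# Take a pressed brass link out of its die and pin it in the fork stand

### The arm

A 6-joint arm with a two-finger parallel gripper is mounted at the origin on the work surface. World frame = base frame: x ahead of the robot, y to its left, z up, the work surface at z = 0. Lengths are in m, angles in rad, forces in N, time in s.
With the tool pointing down it reaches from about 0.3 to 0.825 m from the base axis. Payload 5.4 kg.
Tool frame: the origin (TCP) lies midway between the tips of the shut fingers; the grasp point (between the pads) lies behind it (robot.grasp_offset is the z of the grasp point in the tool frame, in m); z points along the fingers, y is the direction in which the jaws open and shut (so a half turn about z gives the same grasp; the last joint's range is limited). The gripper opens to 92 mm and grips with 3 to 60 N. Pads are 20 mm wide; open, the fingers measure 128 mm over their backs; the gripper's body (75 mm by 189 mm) begins 69 mm behind the grasp point.
Start: joints at [-1.52, 0.158, 1.597, -0, 1.386, -0.21], TCP at [0.148, -0.556, 0.215] pointing down, gripper open.
Joint ranges: [-2.91, 2.91], [-0.94, 2.29], [0.18, 2.7], [-1.29, 4.43], [0.17, 2.64], [-3, 3]. Speed limits (rad/s): [2.57, 2.57, 3.14, 3.14, 3.14, 3.14].

### API

Orientations are given as a unit quaternion [x, y, z, w].
In Python, from cell import get_state, optics, robot, spotter gives the robot as it stands.
- The arm moves only by the tool servo_tool, never from a script. Its argument "series" is a list of rows, each a list of 3 entries, a list of its own where there are three numbers: the turn, a rotation vector about the tool's x, y, z scaled (see below), then the shift along the tool's x, y, z scaled (see below), then the closure, from -1 (fully open) to 1 (shut). A call has exactly 10 rows; each row is the pose to reach, as a shift and turn from the pose measured when the call began, along the tool's axes at that moment; what a row does not reach only later rows make up. The controller multiplies each number of a shift by 1 m and each number of a turn by 1.5 rad. A row lasts 1/12 s, in which the tool goes at most 41.7 mm and 7.16 degrees, less where a joint would pass 70% of its speed; a pose out of reach is approached as far as the arm can. A call with a number of a shift or a turn outside -1 to 1 is refused whole. A call with a gripper value outside its range is refused whole. The fingers move at their own pace and stop on an object; the grip force is fixed at half the most. Time passes only in rows, so rows that repeat a pose let the fingers close, or fill a call up. It gives the time, the measured TCP pose, the force and the opening at its end, in the units of the state.
- get_state(): the state, without advancing time (a new reading comes with each control period).
- optics.grab_frame(name): name is "scene" or "top"; returns a dict with "color" (384x512x3 uint8, red, green, blue), "K" (3x3 intrinsics, pixels), "rvec" (rotation vector, rad) and "tvec" (3), from world to camera coordinates, as OpenCV has them. Camera axes: x right, y down, z forward; pixel columns grow to the right and rows downward; lengths in m; the calibration is good to about 2 mm. A picture is of the moment at which its call begins. There is no depth.
- robot.sign_off(): hands the job in, once; it reports no verdict.
Trained networks look in the newest picture that a camera, given by its name, has taken for a name from the list of things; names that differ only in an ending like _2 or _b are one class to them, and where a whole thing is asked for, a point or a joint stands for the part that bears it (a point fixed in the world has none). Each returns a list of dicts, best first, with "score" (0 to 1); they miss things now and then, are a little off and sometimes report something else, mostly with a low value. They report only what shows in the picture. A call takes as long as a camera call.
- spotter.cut_out(camera, name): "pixels" (384x512 bool, what is visible of it) and "box" ([centre column, centre row, width, height] in pixels, round what is visible of it).
- spotter.spot_point(camera, name): "location" ([column, row] in pixels: a listed point, or the origin of a listed thing).
The state is a dict: "time": time; "qpos": joint angles; "joint_vel": joint speeds; "tau": joint torques, N m; "eef_pos": TCP position; "eef_rot": TCP orientation; "force": force on the tool from outside, world axes, zero at the start; "wrist_torque": the same for the moment, N m; "finger_gap": opening from 0.0 (shut) to 1.0 (fully open).
Only numpy, scipy, OpenCV 4.12 (cv2) and the standard library are available. Lean on these libraries where they do the work, as an engineer would, in place of code of your own. Each camera call takes 0.05 s, during which the arm holds its last target.

### The job

Take the pressed brass link out of the forming die: its holed end is caught under the red stripper bar, so raise the tab end and draw it out. Lay it flat on the blue stand, slide its holed end under the bridge up to the stop so that the holes line up, then push the black-handled pin from the yellow rack down through both until its collar sits on the bridge. Let go of everything, and leave the gear and the screwdrivers where they are.

Things in the scene. Friction and masses are not known exactly. Their poses are not given: they have to be found in the camera images.
- die: Fixed forming die, steel block 200 x 90 x 45 mm; x along its length, origin at the centre of its underside. Open cavity x -72 to 72, y -19.5 to 19.5, floor z = 25, rim z = 45 mm. The link lies in it, tab at -x, holed end under the stripper bar: too little room to lift it level. Two guide pillars, 14 mm thick, top z = 85, at x = 88, y = +-34
- die_bar (a point): Middle of the underside of the red stripper bar that crosses the cavity (24 mm in x, 10 mm thick, fixed), 13 mm above the cavity floor, 64 mm from the die's centre; axes of the die. It covers the last 18 mm of the 6 mm strap. Tilt the strap 9 to 22 degrees, tab end up, about its holed end; the tab end then clears the 20 mm cavity wall; draw it out along the strap, 20 mm or more
- link_tab (a point): Grasp place in the loose brass link's upturned tab; x from tab along strap to holed end, z up. The link is an L: flat strap 140 (x) x 36 x 6 mm, and at its -x end a tab 8 mm thick (x), 36 wide, rising to 60 mm above the strap's underside (40 above the die's rim at the start). This point is 45 mm above the underside, 4 mm inside the outer face, 136 mm from the holed end. About 0.25 kg
- link_hole (a point): Centre of the 14.5 mm hole in the link's strap, half-way through its 6 mm; 18 mm from the strap's holed end, 118 mm ahead of link_tab in x and 42 mm below it. Axes of the link
- stand: Fixed blue stand; x along it towards the stop, origin at bench height under the middle of the seated link's strap. Bed 60 mm wide, z = 30, x = -85 to 77. Bridge x = 31 to 73, z = 44 to 52, on side walls x = 29 to 72 with inner faces y = +-19.5; guides 10 mm high flare out in front from x = 5 (about 54 mm apart there). Stop face x = 71.5. The link lies strap down, tab at -x
- stand_hole (a point): Centre of the hole in the bridge at the bridge's upper face (z = 52 mm, stand x = 52 mm). The hole is 15 mm wide through the bridge, and again below it through the bed to the bench. With the link against the stop its hole is at most about 1.5 mm beyond this axis. Axes of the stand
- pin_head (a point): Centre of the black handle of the loose retaining pin: handle 20 mm diameter, 32 high, axis z. Below it a steel collar 26 mm diameter, 4 thick, then a shank 12 mm diameter, 44 long, with tapered tip. This point is 64 mm above the tip, 20 above the collar's underside. About 0.09 kg
- pin_tip (a point): The lower tip of the pin, on its axis; z points up the pin. Fully home in the stand it is 8 mm above the bench
- rack: Pale yellow pocket block 150 x 90 x 48 mm, fixed to the bench (origin at the centre of its underside). The pin stands loosely in a hole at x = -45 mm, its collar on the block's top; a loose brass gear lies on the block near x = 45 mm
- gear: Bystander: loose brass gear wheel with a small steel hub, 44 mm diameter, 15 mm high, lying on the yellow rack; origin under its centre. To be left alone
- driver_a: Bystander: small screwdriver with red handle, 140 mm long, lying on the mat. To be left alone
- driver_b: Bystander: small screwdriver with black handle, 140 mm long, lying on the mat. To be left alone

How it is judged:
By the outcome, as a careful person would: the job done as asked, in the order asked, and still so for the second after the job is handed in, with the robot touching nothing.
It also fails if it takes over 67 s, if anything falls off the work surface, if the arm or the gripper's body presses on something with over 40 N, if the wrist force passes 120 N, or if a joint passes its speed limit or range.

## Working session

There is one attempt and no reset: what is moved stays moved. The work goes in short steps, Python scripts to look and compute and a tool call to move; the robot and the scene stay as the last step left them, time stands still between calls to the robot, and variables do not carry over. Pictures are saved under pics/ and viewed, and the job is handed in when it is done.

Besides the shell and the picture viewer there is one more tool, called after "Request:" as name(argument=value, ...) on one line, values as JSON. servo_tool: Moves the arm, as the interface text tells. Shifts and turns lie within -1 to 1; 1 stands for 1 m of shift or 1.5 rad of turn. Its arguments: {"type":"object","properties":{"series":{"type":"array","items":{"type":"array"}}},"required":["series"]}

```bash
ls; mkdir -p pics
python3 - <<'E'
from cell import get_state, optics, robot, spotter
import cv2
s=get_state();print(s); print([a for a in dir(robot) if a[0]!='_'], robot.grasp_offset)
for c in("scene","top"):
    f=optics.grab_frame(c);cv2.imwrite(f"pics/{c}0.png",f["color"][:,:,::-1]);print(f["K"],f["rvec"],f["tvec"])
    for n in["die","die_bar","link_tab","link_hole","stand","stand_hole","pin_head","pin_tip","rack","gear","driver_a"]:
        print(c,n,[(round(d["score"],2),[round(float(v),1) for v in d["location"]]) for d in spotter.spot_point(c,n)[:3]])
print(get_state()["time"])
E
```

```text
pics
{'time': 0.0, 'qpos': array([-1.52007793e+00,  1.59068744e-01,  1.59819297e+00, -5.48011635e-06,
        1.38624386e+00, -2.10094349e-01]), 'joint_vel': array([ 0.00125149,  0.00097583,  0.00047438,  0.00010782,  0.00144412,
       -0.00048591]), 'tau': array([ 3.95471397e-04, -3.85564792e+01, -3.22111988e+01,  7.01789930e-02,
        3.75551172e-02, -1.39322169e-04]), 'eef_pos': array([ 0.14822133, -0.55491776,  0.21362755]), 'eef_rot': array([ 9.91508613e-01,  1.30037515e-01,  7.34529404e-05, -9.53635593e-04]), 'force': array([-0.40335137,  0.04058976, -0.44343387]), 'wrist_torque': array([-0.00580222,  0.05647402,  0.01923412]), 'finger_gap': 1.0025760127340195}
['MotionError', 'grasp_offset', 'sign_off'] -0.0187
[[482.54219577   0.         245.84001905]
 [  0.         482.54219577 191.58956031]
 [  0.           0.           1.        ]] [ 2.09016408  1.10072805 -0.50513682] [-0.31277766 -0.25279227  1.37510666]
scene die [(0.6, [252.0, 226.3])]
scene die_bar [(0.72, [151.7, 279.7]), (0.62, [274.8, 225.5])]
scene link_tab [(0.65, [229.2, 183.2]), (0.41, [275.1, 228.2]), (0.2,
[... 356 characters left out ...]
0.73, [274.9, 226.2])]
[[382.18393118   0.         255.14196897]
 [  0.         382.18393118 193.30206691]
 [  0.           0.           1.        ]] [ 2.11299432 -2.132537    0.16944113] [0.00100466 0.58213729 0.81633095]
top die [(0.72, [250.7, 193.7])]
top die_bar [(0.86, [248.3, 161.0]), (0.64, [247.8, 171.2])]
top link_tab [(0.88, [257.8, 219.7])]
top link_hole [(0.5, [357.6, 202.0])]
top stand [(0.78, [137.4, 208.6]), (0.53, [132.8, 182.3])]
top stand_hole [(0.73, [135.8, 183.6])]
top pin_head [(0.43, [356.6, 203.8])]
top pin_tip [(0.68, [257.9, 222.0])]
top rack [(0.56, [351.6, 189.8])]
top gear [(0.58, [361.7, 166.3])]
top driver_a [(0.83, [305.9, 228.8]), (0.77, [198.4, 201.1])]
1.2
```

Run:
```python
import cv2
a=cv2.imread("pics/scene0.png");cv2.imwrite("pics/s0c.png",cv2.resize(a[110:330,90:440],None,fx=2.28,fy=2.28,interpolation=cv2.INTER_CUBIC))
a=cv2.imread("pics/top0.png");cv2.imwrite("pics/t0c.png",cv2.resize(a[100:300,110:400],None,fx=2.75,fy=2.75,interpolation=cv2.INTER_CUBIC))
```

```text
(no output)
```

View pics/s0c.png

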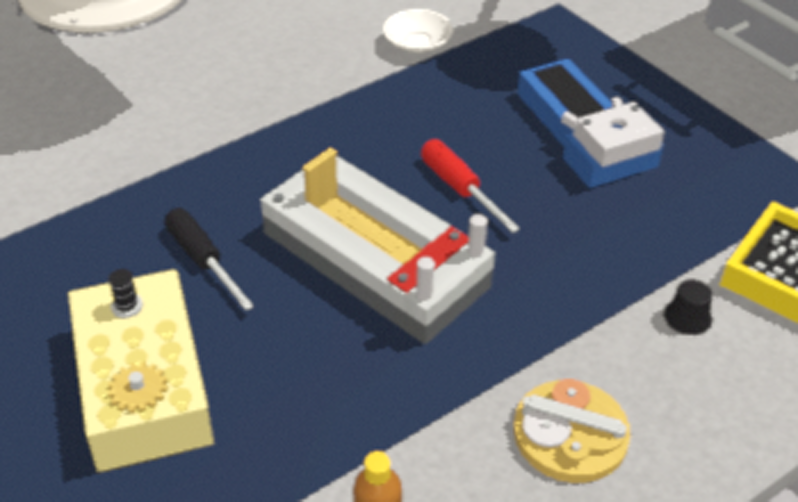

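View pics/t0c.png

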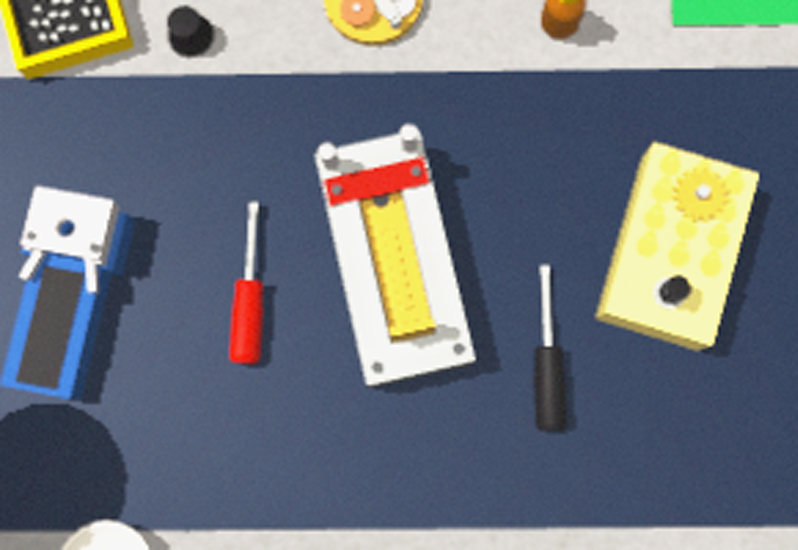

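View pics/top0.png

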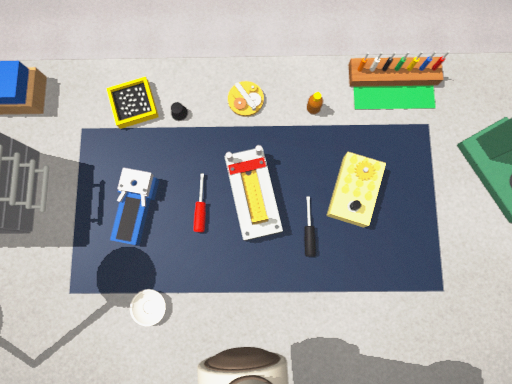

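```bash
cat > h.py <<'E'
import numpy as np, cv2, json
from scipy.optimize import least_squares
from scipy.spatial.transform import Rotation as R
CAM={"scene":(np.array([[482.54219577,0,245.84001905],[0,482.54219577,191.58956031],[0,0,1]]),np.array([2.09016408,1.10072805,-0.50513682]),np.array([-0.31277766,-0.25279227,1.37510666])),
"top":(np.array([[382.18393118,0,255.14196897],[0,382.18393118,193.30206691],[0,0,1]]),np.array([2.11299432,-2.132537,0.16944113]),np.array([0.00100466,0.58213729,0.81633095]))}
def proj(c,P):
    K,r,t=CAM[c]; return cv2.projectPoints(np.atleast_2d(np.asarray(P,float)),r,t,K,None)[0][:,0]
def ray(c,uv,z):
    K,r,t=CAM[c]; Rm=R.from_rotvec(r).as_matrix(); o=-Rm.T@t
    d=Rm.T@np.linalg.inv(K)@np.array([uv[0],uv[1],1.]); return o+d*(z-o[2])/d[2]
def crop(img,x0,y0,x1,y1,f,out):
    a=cv2.imread(img)[y0:y1,x0:x1]; a=cv2.resize(a,None,fx=f,fy=f,interpolation=cv2.INTER_CUBIC)
    for x in range(x0,x1):
        if x%10==0: cv2.putText(a,str(x),((x-x0)*f,9),0,.35,(0,255,0),1); cv2.line(a,((x-x0)*f,0),((x-x0)*f,a.shape[0]),(0,255,0) ,1) if x%10==0 else 0
    for y in range(y0,y1):
        if y%10==0: cv2.putText(a,str(y),(0,(y-y0)*f+4),0,.35,(0,255,0),1); cv2.line(a,(0,(y-y0)*f),(a.shape[1],(y-y0)*f),(0,255,0),1)
    cv2.imwrite(out,a)
E
python3 - <<'E'
from h import *
for c in CAM: print(c, proj(c,[[0.148,-.556,.215],[0,0,0],[.4,0,0]]))
for n,z in[("die_bar",(248.3,161)),]: pass
P={"stand_hole":((135.8,183.6),(360.4,164.8),.052),"pin_head":((356.6,203.8),(141.7,234.5),.068),"link_tab":((257.8,219.7),(229.2,183.2),.07),"die_bar":((248.3,161),(274.8,225.5),.038),"die":((250.7,193.7),(252,226.3),0),"rack":((351.6,189.8),(152.4,275.8),0),"stand":((132.8,182.3),(344.2,167.4),0),"stand2":((137.4,208.6),(344.2,167.4),0)}
for k,(t,s,z) in P.items(): print(k,ray("top",t,z).round(4),ray("scene",s,z).round(4))
crop("pics/top0.png",105,160,165,250,8,"pics/a1.png")
crop("pics/scene0.png",310,130,390,200,9,"pics/a2.png")
crop("pics/top0.png",215,140,290,245,6,"pics/a3.png")
crop("pics/scene0.png",195,165,315,265,6,"pics/a4.png")
E
```

```text
scene [[-120.70524529  129.93330881]
 [ 136.08241025  102.88157817]
 [ 207.96333893  177.61029433]]
top [[594.36803182 434.8122625 ]
 [255.61232344 465.84290097]
 [254.23558967 274.51155634]]
stand_hole [0.6074 0.2687 0.052 ] [0.6115 0.2722 0.052 ]
pin_head [ 0.5532 -0.2281  0.068 ] [ 0.5409 -0.223   0.068 ]
link_tab [ 0.5199 -0.01    0.07  ] [ 0.5141 -0.0111  0.07  ]
die_bar [0.6613 0.0113 0.038 ] [0.642  0.0131 0.038 ]
die [0.5903 0.0071 0.    ] [ 0.5879 -0.0048  0.    ]
rack [ 0.5972 -0.2351  0.    ] [ 0.5865 -0.2338  0.    ]
stand [0.6215 0.2936 0.    ] [0.5543 0.2852 0.    ]
stand2 [0.5569 0.2794 0.    ] [0.5543 0.2852 0.    ]
```

View pics/a1.png

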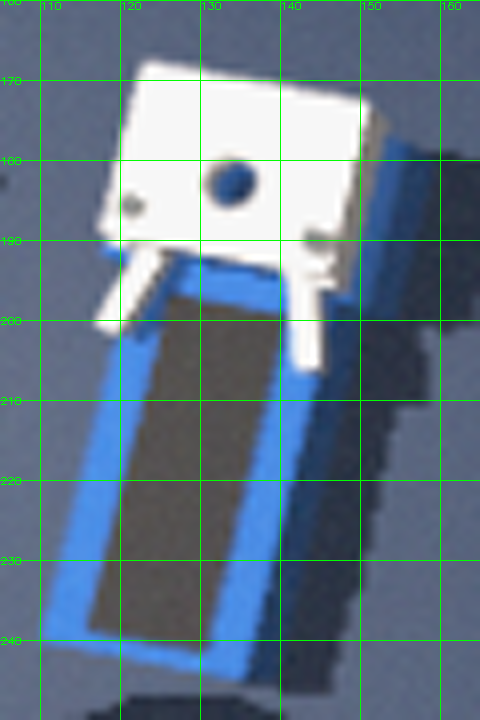

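View pics/a2.png

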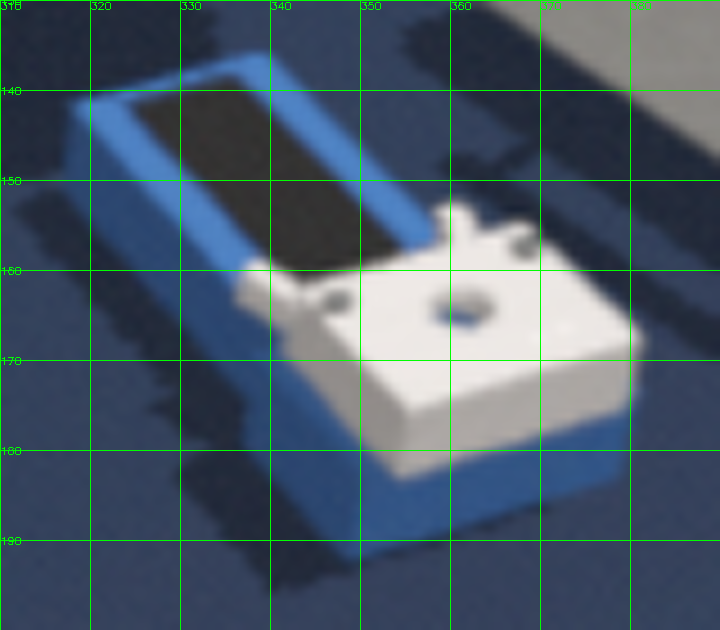

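View pics/a3.png

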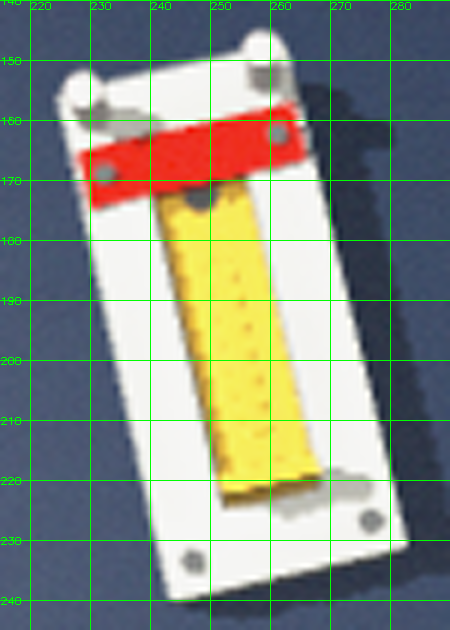

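View pics/a4.png

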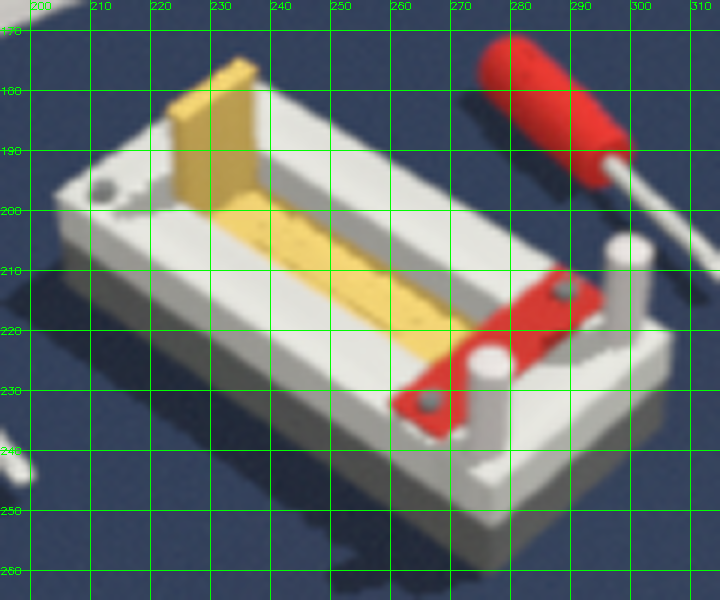

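Run:
```python
from h import *
crop("pics/top0.png",320,145,395,235,7,"pics/a5.png")
crop("pics/scene0.png",110,220,190,320,7,"pics/a6.png")
```

```text
(no output)
```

View pics/a5.png

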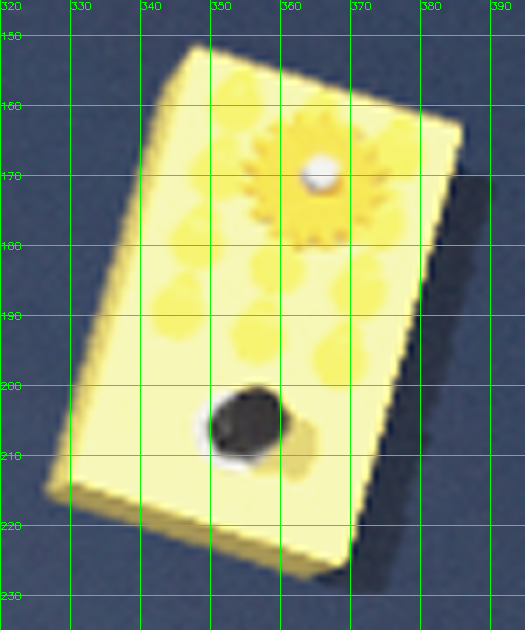

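View pics/a6.png

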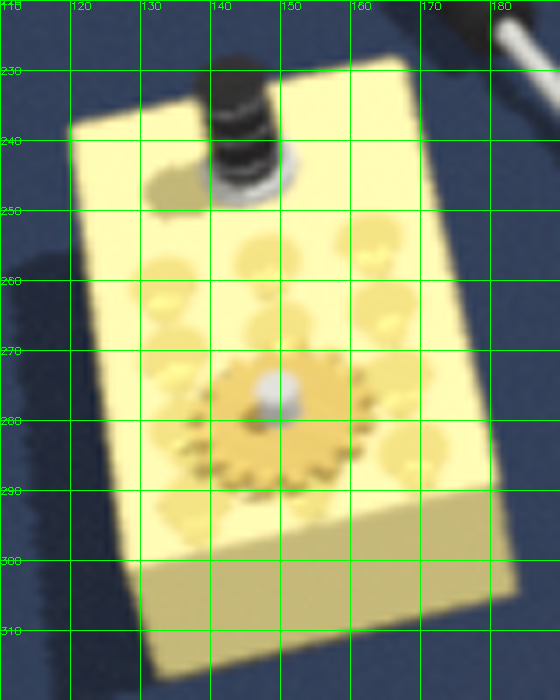

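```bash
cat > fit.py <<'E'
from h import *
def fit(name,obs,x0,nw=0):
    # obs: (cam,(u,v) reading, f(w)->xyz mm)
    def pts(p):
        w=p[3:]; T=R.from_euler('z',p[2])
        return [T.apply(np.array(o[2](w),float)/1e3)+[p[0],p[1],0] for o in obs]
    def res(p):
        P=pts(p); return np.concatenate([proj(o[0],q)[0]-(np.array(o[1])-.5) for o,q in zip(obs,P)])
    s=least_squares(res,x0,loss='soft_l1',f_scale=.7,x_scale=[.01,.01,.1]+[1]*nw)
    print(name,s.x.round(4),'deg',np.degrees(s.x[2]).round(2))
    r=res(s.x).reshape(-1,2)
    for o,e in zip(obs,r): print('   ',o[0],o[1],e.round(2))
    for c in CAM:
        ob=[o for o in obs if o[0]==c]
        if len(ob)>2:
            def res2(p): 
                q=np.concatenate([p,s.x[3:]]);T=R.from_euler('z',q[2])
                return np.concatenate([proj(c,T.apply(np.array(o[2](q[3:]),float)/1e3)+[q[0],q[1],0])[0]-(np.array(o[1])-.5) for o in ob])
            print('   only',c,least_squares(res2,s.x[:3],loss='soft_l1',f_scale=.7,x_scale=[.01,.01,.1]).x.round(4))
    return s.x
C=lambda *a:(lambda w:a)
if __name__=="__main__":
    t,s="top","scene"
    fit("stand",[(t,(133.8,182.8),C(52,0,52-2)),(t,(110.3,239.8),C(-85,30,30)),(t,(135.2,245),C(-85,-30,30)),
     (t,(122.5,167.5),lambda w:(73,w[0],52)),(t,(151.5,172.5),lambda w:(73,-w[0],52)),
     (s,(361.5,164.2),C(52,0,52-1)),(s,(318,141.2),C(-85,-30,30)),(s,(339.5,135.8),C(-85,30,30)),(s,(381,168),lambda w:(73,w[0],52)),(s,(355.3,175.5),lambda w:(73,-w[0],52))],[.56,.28,-.2,30],1)
    fit("die",[(t,(243,240.3),C(-100,45,45)),(t,(283.2,231.2),C(-100,-45,45)),(t,(225.2,157),C(100,45,45)),(t,(228.5,154.5),C(88,34,85)),(t,(258.3,147.5),C(88,-34,85)),
     (s,(204.3,197),C(-100,-45,45)),(s,(277,246),C(100,-45,45)),(s,(276.5,260.5),C(100,-45,0)),(s,(306.3,221),C(100,45,45)),(s,(304.5,237),C(100,45,0)),(s,(276.5,225),C(88,-34,85)),(s,(299.5,206.5),C(88,34,85))],[.59,.0,.2])
    rk=fit("rack",[(t,(348,151.5),C(75,45,48)),(t,(386,162.5),C(75,-45,48)),(t,(370,225.7),C(-75,-45,48)),(t,(330,214),C(-75,45,48)),
     (s,(119.8,238),C(-75,-45,48)),(s,(167.5,228),C(-75,45,48)),(s,(181.5,289),C(75,45,48)),(s,(128.5,301.5),C(75,-45,48)),(s,(132.5,317),C(75,-45,0)),(s,(184,304.7),C(75,45,0))],[.59,-.23,-.2])
    for x in (-45,):
        P=R.from_euler('z',rk[2]).apply([x/1e3,0,.068])+[rk[0],rk[1],0]
        print("pin from rack",P.round(4),proj(t,P+[0,0,.016])+.5,proj(s,P+[0,0,.016])+.5,proj(s,P-[0,0,.016])+.5)
E
python3 fit.py
```

```text
stand [ 0.5611  0.2843 -0.1903 33.8849] deg -10.9
    top (133.8, 182.8) [ 0.39 -0.51]
    top (110.3, 239.8) [ 0.04 -0.4 ]
    top (135.2, 245) [ 0.49 -0.83]
    top (122.5, 167.5) [-0.69  3.27]
    top (151.5, 172.5) [-1.17  3.37]
    scene (361.5, 164.2) [0.27 1.22]
    scene (318, 141.2) [0.58 1.71]
    scene (339.5, 135.8) [0.4  1.15]
    scene (381, 168) [-0.85 -1.43]
    scene (355.3, 175.5) [-1.34 -0.86]
   only scene [ 0.5597  0.286  -0.1739]
   only top [ 0.561   0.2838 -0.2009]
die [0.5842 0.0019 0.2208] deg 12.65
    top (243, 240.3) [0.44 0.44]
    top (283.2, 231.2) [-0.67  0.36]
    top (225.2, 157) [-0.75 -0.4 ]
    top (228.5, 154.5) [0.19 1.22]
    top (258.3, 147.5) [0.2  1.39]
    scene (204.3, 197) [0.09 0.68]
    scene (277, 246) [-0.01  0.38]
    scene (276.5, 260.5) [-0.18  1.26]
    scene (306.3, 221) [0.25 0.13]
    scene (304.5, 237) [ 0.51 -0.46]
    scene (276.5, 225) [0.05 0.4 ]
    scene (299.5, 206.5) [0.04 0.1 ]
   only scene [0.5833 0.0025 0.2179]
   only top [0.5856 0.0017 0.2211]
rack [ 0.5921 -0.2368 -0.3112] deg -17.83
    top (348, 151.5) [-0.74  1.05]
    top (386, 162.5) [-0.71  1.2 ]
    top (370, 225.7) [-1.11  0.32]
    top (330, 214) [-0.09  0.13]
    scene (119.8, 238) [0.37 0.76]
    scene (167.5, 228) [-0.71  0.75]
    scene (181.5, 289) [-0.63  0.06]
    scene (128.5, 301.5) [-0.05  0.19]
    scene (132.5, 317) [0.79 0.73]
    scene (184, 304.7) [-0.33  0.53]
   only scene [ 0.5913 -0.236  -0.315 ]
   only top [ 0.5936 -0.2385 -0.3075]
pin from rack [ 0.5492 -0.223   0.068 ] [[356.67947659 205.06859748]] [[142.7317257  231.81046313]] [[145.41360392 243.45211299]]
```

```bash
cat > fs.py <<'E'
from fit import *
t,s="top","scene"
p=fit("stand",[(t,(133.8,182.8),C(52,0,52-2)),(t,(110.3,239.8),C(-85,30,30)),(t,(135.2,245),C(-85,-30,30)),
     (t,(122.5,167.5),lambda w:(w[1],w[0],52)),(t,(151.5,172.5),lambda w:(w[1],-w[0],52)),
     (s,(361.5,164.2),C(52,0,52-1)),(s,(318,141.2),C(-85,-30,30)),(s,(339.5,135.8),C(-85,30,30)),(s,(381,168),lambda w:(w[1],w[0],52)),(s,(355.3,175.5),lambda w:(w[1],-w[0],52))],[.56,.28,-.2,30,75],2)
print(R.from_euler('z',p[2]).apply([.052,0,.052])+[p[0],p[1],0])
E
python3 fs.py
python3 - <<'E'
from cell import get_state, optics, robot, spotter
from h import *
for c in CAM:
    optics.grab_frame(c)
    for n in("link_tab","link_hole","pin_head","stand_hole"):
        r=spotter.cut_out(c,n)
        print(c,n,[(round(d["score"],2),[round(float(v),1) for v in d["box"]],d["pixels"].sum()) for d in r[:2]])
E
```

```text
stand [ 0.559   0.2847 -0.194  33.934  81.661 ] deg -11.12
    top (133.8, 182.8) [0.22 0.4 ]
    top (110.3, 239.8) [-0.34  0.45]
    top (135.2, 245) [0.1  0.12]
    top (122.5, 167.5) [0.07 0.52]
    top (151.5, 172.5) [-0.42  0.73]
    scene (361.5, 164.2) [-0.31  0.68]
    scene (318, 141.2) [0.26 1.17]
    scene (339.5, 135.8) [0.1  0.67]
    scene (381, 168) [0.84 0.33]
    scene (355.3, 175.5) [0.16 0.91]
   only scene [ 0.5567  0.2863 -0.1968]
   only top [ 0.56    0.2846 -0.1929]
[0.60999932 0.27470964 0.052     ]
scene link_tab [(0.71, [247.7, 198.5, 47.7, 54.0], np.int64(705))]
scene link_hole [(0.6, [347.5, 165.3, 66.2, 54.8], np.int64(2031)), (0.59, [248.5, 200.4, 49.2, 49.0], np.int64(767))]
scene pin_head [(0.81, [143.6, 238.1, 11.8, 24.4], np.int64(222))]
scene stand_hole [(0.94, [347.3, 165.9, 67.8, 57.3], np.int64(2127)), (0.38, [147.0, 236.7, 9.6, 19.5], np.int64(194))]
top link_tab [(0.75, [254.4, 198.6, 31.6, 53.3], np.int64(779))]
top link_hole [(0.87, [255.0, 197.5, 28.2, 57.4], np.int64(819))]
top pin_head []
top stand_hole [(0.89, [136.1, 209.1, 48.4, 77.9], np.int64(2427))]
```

```bash
cat >> h.py <<'E'
def down(b): # b deg: yaw of tool x
    b=np.radians(b); return np.array([[np.cos(b),np.sin(b),0],[np.sin(b),-np.cos(b),0],[0,0,-1.]])
GO=-0.0187
DIE=(np.array([.5842,.0019,0]),12.65); STAND=(np.array([.559,.2847,0]),-11.1); RACK=(np.array([.5921,-.2368,0]),-17.83)
def W(fr,p): return R.from_euler('z',fr[1],degrees=True).apply(np.array(p,float)/1e3)+fr[0]
def plan(targets,s=None):
    """targets: list of (grasp point pos, R)"""
    if s is None:
        from cell import get_state; s=get_state()
    p0=np.array(s["eef_pos"]);R0=R.from_quat(s["eef_rot"])
    print("t",round(s["time"],2),"tcp",p0.round(4),"grasp",(p0+R0.as_matrix()[:,2]*GO).round(4),"gap",round(s["finger_gap"]*92,1),"F",s["force"].round(1))
    for g,Rt in targets:
        p=np.array(g)-Rt[:,2]*GO
        tr=(R0.inv()*R.from_matrix(Rt)).as_rotvec()/1.5; sh=R0.inv().apply(p-p0)
        print(json.dumps([tr.round(4).tolist(),sh.round(4).tolist()]), "turn deg",round(np.degrees(np.linalg.norm(tr*1.5)),1),"dist",round(np.linalg.norm(p-p0),4))
E
python3 - <<'E'
from h import *
tab=W(DIE,(-66,0,70)); print(tab)
plan([([.40,-.25,.24],down(70)),(tab+[0,0,.12],down(102.65))])
E
```

```text
[ 0.51980208 -0.01255366  0.07      ]
t 1.7 tcp [ 0.1483 -0.5555  0.2146] grasp [ 0.1483 -0.5555  0.2333] gap 92.0 F [-0.2  0.5  0.6]
[[-0.0, -0.0, -0.6406], [0.322, -0.2303, -0.0067]] turn deg 55.1 dist 0.3959
[[-0.0, -0.0, -1.0205], [0.499, -0.4288, 0.0433]] turn deg 87.7 dist 0.6594
```

Request:
servo_tool(series=[[[0,0,-0.08],[0.04,-0.03,0],-1],[[0,0,-0.15],[0.075,-0.055,0],-1],[[0,0,-0.22],[0.11,-0.08,0],-1],[[0,0,-0.3],[0.145,-0.105,0],-1],[[0,0,-0.38],[0.18,-0.13,0],-1],[[0,0,-0.45],[0.215,-0.155,0],-1],[[0,0,-0.52],[0.25,-0.18,0],-1],[[0,0,-0.58],[0.285,-0.205,0],-1],[[0,0,-0.64],[0.32,-0.23,0],-1],[[0,0,-0.7],[0.35,-0.26,0],-1]])

```text
time: 2.53
eef_pos: [0.4099, -0.2291, 0.2149]
eef_rot: [0.792, 0.611, 0.0, 0.001]
force: [1.4, -0.1, 0.9]
finger_gap: 1.004
```

Run:
```python
from h import *
tab=W(DIE,(-66,0,70))
plan([(tab+[0,0,.06],down(102.65)),(tab,down(102.65))])
```

```text
t 2.53 tcp [ 0.4099 -0.2291  0.2149] grasp [ 0.4099 -0.229   0.2336] gap 92.4 F [ 1.4 -0.1  0.9]
[[0.0007, 0.0005, -0.3177], [0.2373, 0.0514, 0.1036]] turn deg 27.3 dist 0.264
[[0.0007, 0.0005, -0.3177], [0.2373, 0.0514, 0.1636]] turn deg 27.3 dist 0.2928
```

Request:
servo_tool(series=[[[0,0,-0.08],[0.04,0.01,0.015],-1],[[0,0,-0.16],[0.08,0.018,0.03],-1],[[0,0,-0.24],[0.12,0.027,0.045],-1],[[0,0,-0.318],[0.16,0.035,0.06],-1],[[0,0,-0.318],[0.2,0.043,0.08],-1],[[0,0,-0.318],[0.237,0.0514,0.1],-1],[[0.0007,0.0005,-0.3177],[0.2373,0.0514,0.104],-1],[[0.0007,0.0005,-0.3177],[0.2373,0.0514,0.104],-1],[[0.0007,0.0005,-0.3177],[0.2373,0.0514,0.104],-1],[[0.0007,0.0005,-0.3177],[0.2373,0.0514,0.104],-1]])

```text
time: 3.37
eef_pos: [0.5201, -0.0135, 0.1118]
eef_rot: [0.625, 0.781, 0.0, 0.001]
force: [0.4, -0.8, -0.1]
finger_gap: 0.998
```

Run:
```python
from h import *
from cell import optics
for c in CAM: cv2.imwrite(f"pics/{c}1.png",optics.grab_frame(c)["color"][:,:,::-1])
crop("pics/scene1.png",180,90,320,230,5,"pics/b1.png")
tab=W(DIE,(-66,0,70))
plan([(tab,down(102.65))])
```

```text
t 3.47 tcp [ 0.5203 -0.014   0.1121] grasp [ 0.5203 -0.014   0.1308] gap 92.0 F [-0.1 -0.1  0.1]
[[0.0011, 0.0008, -0.0011], [0.0016, -0.0003, 0.0608]] turn deg 0.2 dist 0.0608
```

View pics/b1.png

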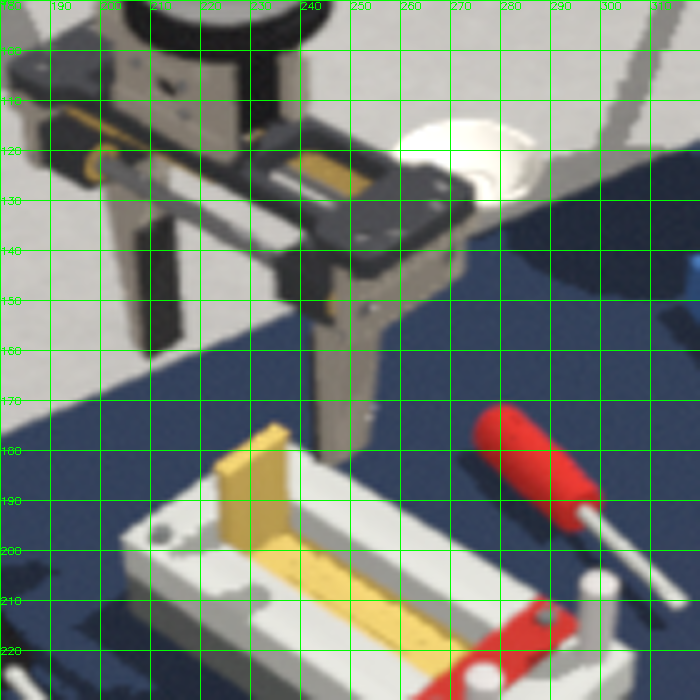

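Request:
servo_tool(series=[[[0,0,0],[0,0,0.02],-1],[[0,0,0],[0.001,0,0.04],-1],[[0,0,0],[0.0016,0,0.055],-1],[[0,0,0],[0.0016,0,0.0608],-1],[[0,0,0],[0.0016,0,0.0608],0],[[0,0,0],[0.0016,0,0.0608],0.3],[[0,0,0],[0.0016,0,0.0608],0.5],[[0,0,0],[0.0016,0,0.0608],0.7],[[0,0,0],[0.0016,0,0.0608],1],[[0,0,0],[0.0016,0,0.0608],1]])

```text
time: 4.3
eef_pos: [0.5205, -0.0126, 0.052]
eef_rot: [0.626, 0.78, 0.001, 0.002]
force: [-0.6, -0.3, -0.1]
finger_gap: 0.588
```

Request:
servo_tool(series=[[[0,0,0],[0,0,0],1],[[0,0,0],[0,0,0],1],[[0,0,0],[0,0,0],1],[[0,0,0],[0,0,0],1],[[0,0,0],[0,0,0],1],[[0,0,0],[0,0,0],1],[[0,0,0],[0,0,0],1],[[0,0,0],[0,0,0],1],[[0,0,0],[0,0,0],1],[[0,0,0],[0,0,0],1]])

```text
time: 5.13
eef_pos: [0.5205, -0.0126, 0.052]
eef_rot: [0.626, 0.78, 0.001, 0.002]
force: [0.5, -0.4, -0.9]
finger_gap: 0.089
```

```bash
cat >> h.py <<'E'
def rigid(s,fr,piv,th,dx,dz=0):
    """new (grasp,R) after rotating about frame y by th deg at pivot (mm, frame), then shift dx mm along the tilted frame x, dz mm up"""
    R0=R.from_quat(s["eef_rot"]).as_matrix(); g=np.array(s["eef_pos"])+R0[:,2]*GO
    F=R.from_euler('z',fr[1],degrees=True); Q=(F*R.from_euler('y',th,degrees=True)*F.inv()); P=W(fr,piv)
    return P+Q.apply(g-P)+Q.apply(F.apply([dx/1e3,0,0]))+[0,0,dz/1e3], Q.as_matrix()@R0
E
python3 - <<'E'
from h import *
from cell import get_state
s=get_state()
plan([rigid(s,DIE,(70,0,25),th,dx,dz) for th,dx,dz in[(2,-1,.3),(4,-2,.6),(6,-2,1),(8,-2,1),(10,-3,1),(12,-3,1),(14,-3,1),(15,-3,1),(15,-20,1),(15,-40,1),(15,-60,1)]],s)
E
```

```text
t 5.13 tcp [ 0.5205 -0.0126  0.052 ] grasp [ 0.5205 -0.0126  0.0707] gap 8.2 F [ 0.5 -0.4 -0.9]
[[0.0233, -0.0, -0.0], [-0.0, 0.0, -0.005]] turn deg 2.0 dist 0.005
[[0.0465, -0.0001, -0.0001], [-0.0, 0.0002, -0.0101]] turn deg 4.0 dist 0.0101
[[0.0698, -0.0001, -0.0001], [-0.0, 0.0016, -0.0152]] turn deg 6.0 dist 0.0153
[[0.0931, -0.0002, -0.0002], [-0.0, 0.0031, -0.0198]] turn deg 8.0 dist 0.0201
[[0.1164, -0.0002, -0.0002], [-0.0, 0.0039, -0.0246]] turn deg 10.0 dist 0.0249
[[0.1396, -0.0002, -0.0002], [-0.0, 0.0057, -0.0292]] turn deg 12.0 dist 0.0297
[[0.1629, -0.0003, -0.0003], [-0.0, 0.0077, -0.0336]] turn deg 14.0 dist 0.0345
[[0.1745, -0.0003, -0.0003], [-0.0, 0.0088, -0.0359]] turn deg 15.0 dist 0.0369
[[0.1745, -0.0003, -0.0003], [-0.0001, -0.0076, -0.0403]] turn deg 15.0 dist 0.041
[[0.1745, -0.0003, -0.0003], [-0.0001, -0.0269, -0.0455]] turn deg 15.0 dist 0.0529
[[0.1745, -0.0003, -0.0003], [-0.0002, -0.0462, -0.0508]] turn deg 15.0 dist 0.0687
```

Request:
servo_tool(series=[[[0.0233,0,0],[0,0,-0.005],1],[[0.0465,0,0],[0,0.0002,-0.0101],1],[[0.0698,0,0],[0,0.0016,-0.0152],1],[[0.0931,0,0],[0,0.0031,-0.0198],1],[[0.1164,0,0],[0,0.0039,-0.0246],1],[[0.1396,0,0],[0,0.0057,-0.0292],1],[[0.1629,0,0],[0,0.0077,-0.0336],1],[[0.1745,0,0],[0,0.0088,-0.0359],1],[[0.1745,0,0],[0,0.0088,-0.0359],1],[[0.1745,0,0],[0,0.0088,-0.0359],1]])

```text
time: 5.97
eef_pos: [0.5288, -0.0105, 0.0874]
eef_rot: [0.62, 0.774, -0.101, -0.08]
force: [-0.9, 0.5, -1.8]
finger_gap: 0.086
```

Run:
```python
from h import *
from cell import optics,get_state
cv2.imwrite("pics/scene2.png",optics.grab_frame("scene")["color"][:,:,::-1])
crop("pics/scene2.png",180,110,320,260,5,"pics/b2.png")
s=get_state()
c,sn=np.cos(np.radians(15)),np.sin(np.radians(15))
R0=R.from_quat(s["eef_rot"]).as_matrix()
g=s["eef_pos"]+R0[:,2]*GO
d=R0[:,1]
print(d)
plan([(g-d*k,R0) for k in(.02,.04,.06)]+[(g-d*.06+[0,0,.08],R0)],s)
```

```text
[ 0.94351768  0.20972704 -0.25649359]
t 6.02 tcp [ 0.5285 -0.0106  0.0873] grasp [ 0.5332 -0.0095  0.1054] gap 7.8 F [ 0.4  0.5 -0.7]
[[0.0, 0.0, 0.0], [-0.0, -0.02, -0.0]] turn deg 0.0 dist 0.02
[[0.0, 0.0, 0.0], [0.0, -0.04, 0.0]] turn deg 0.0 dist 0.04
[[0.0, 0.0, 0.0], [0.0, -0.06, 0.0]] turn deg 0.0 dist 0.06
[[0.0, 0.0, 0.0], [-0.0001, -0.0805, -0.0773]] turn deg 0.0 dist 0.1116
```

View pics/b2.png

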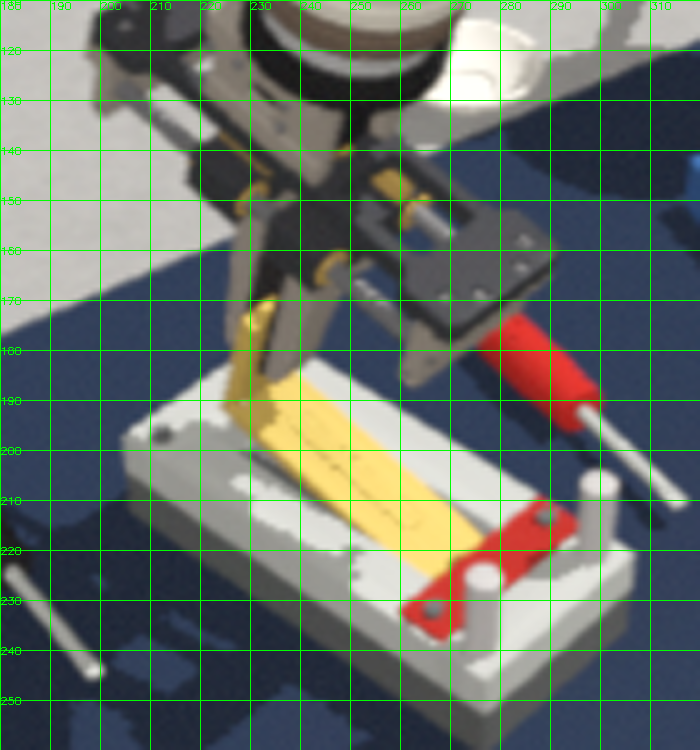

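Request:
servo_tool(series=[[[0,0,0],[0,-0.008,0],1],[[0,0,0],[0,-0.017,0],1],[[0,0,0],[0,-0.028,0],1],[[0,0,0],[0,-0.04,0],1],[[0,0,0],[0,-0.05,0],1],[[0,0,0],[0,-0.06,-0.005],1],[[0,0,0],[0,-0.065,-0.025],1],[[0,0,0],[0,-0.07,-0.05],1],[[0,0,0],[0,-0.075,-0.07],1],[[0,0,0],[0,-0.08,-0.08],1]])

```text
time: 6.85
eef_pos: [0.4734, -0.0232, 0.1879]
eef_rot: [0.621, 0.774, -0.1, -0.079]
force: [0.2, 0.0, -1.4]
finger_gap: 0.084
```

Run:
```python
from h import *
from cell import optics,get_state
cv2.imwrite("pics/scene3.png",optics.grab_frame("scene")["color"][:,:,::-1])
crop("pics/scene3.png",150,60,320,240,4,"pics/b3.png")
print(W(STAND,(-120,0,75)))
plan([(W(STAND,(-120,0,75))+[0,0,.07],down(78.9))])
```

```text
[0.44124488 0.30780264 0.075     ]
t 6.9 tcp [ 0.4737 -0.0234  0.189 ] grasp [ 0.4783 -0.0223  0.2071] gap 7.8 F [ 0.9 -0.2 -0.4]
[[-0.1667, 0.0376, 0.2733], [0.3306, 0.0544, 0.0493]] turn deg 27.7 dist 0.3387
```

View pics/b3.png

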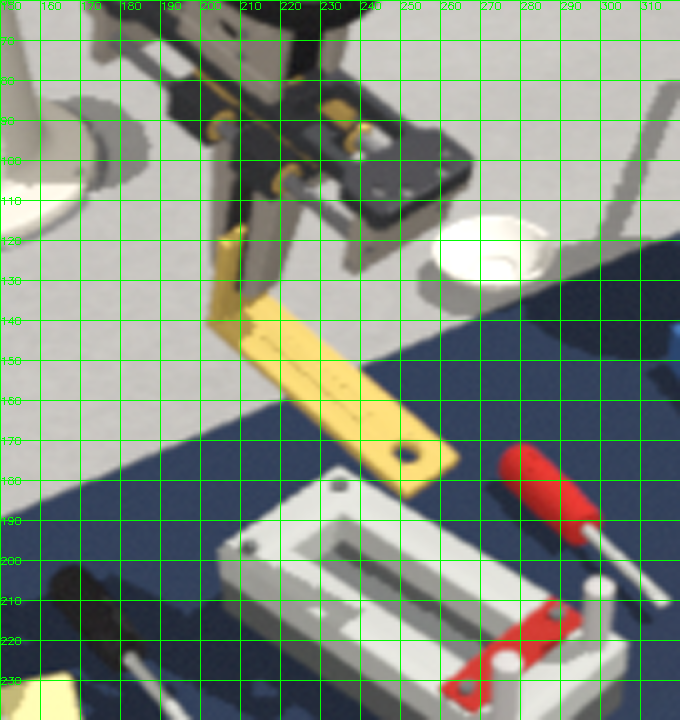

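Request:
servo_tool(series=[[[-0.02,0.004,0.03],[0.035,0.005,0],1],[[-0.04,0.008,0.06],[0.07,0.01,0],1],[[-0.06,0.012,0.09],[0.105,0.016,0.005],1],[[-0.08,0.018,0.12],[0.14,0.022,0.01],1],[[-0.1,0.023,0.16],[0.175,0.028,0.02],1],[[-0.12,0.028,0.2],[0.21,0.034,0.03],1],[[-0.14,0.033,0.24],[0.245,0.04,0.035],1],[[-0.16,0.036,0.265],[0.28,0.047,0.04],1],[[-0.1667,0.0376,0.2733],[0.31,0.051,0.045],1],[[-0.1667,0.0376,0.2733],[0.33,0.0544,0.0493],1]])

```text
time: 7.73
eef_pos: [0.4384, 0.309, 0.1244]
eef_rot: [0.772, 0.636, -0.001, -0.001]
force: [-0.0, -0.3, -2.3]
finger_gap: 0.086
```

Run:
```python
from h import *
from cell import optics,get_state
for c in CAM: cv2.imwrite(f"pics/{c}4.png",optics.grab_frame(c)["color"][:,:,::-1])
crop("pics/scene4.png",240,60,400,210,5,"pics/b4.png")
crop("pics/top4.png",90,150,190,290,5,"pics/b5.png")
for z in(100,78,75.7): plan([(W(STAND,(-128,0,z)),down(78.9))])
```

```text
t 7.83 tcp [0.4384 0.3087 0.1239] grasp [0.4384 0.3087 0.1426] gap 7.7 F [-0.9 -0.2 -2.3]
[[-0.0025, 0.0011, 0.0025], [-0.0002, -0.0048, 0.0426]] turn deg 0.3 dist 0.0429
t 7.83 tcp [0.4384 0.3087 0.1239] grasp [0.4384 0.3087 0.1426] gap 7.7 F [-0.9 -0.2 -2.3]
[[-0.0025, 0.0011, 0.0025], [-0.0002, -0.0048, 0.0646]] turn deg 0.3 dist 0.0648
t 7.83 tcp [0.4384 0.3087 0.1239] grasp [0.4384 0.3087 0.1426] gap 7.7 F [-0.9 -0.2 -2.3]
[[-0.0025, 0.0011, 0.0025], [-0.0002, -0.0047, 0.0669]] turn deg 0.3 dist 0.0671
```

View pics/b4.png

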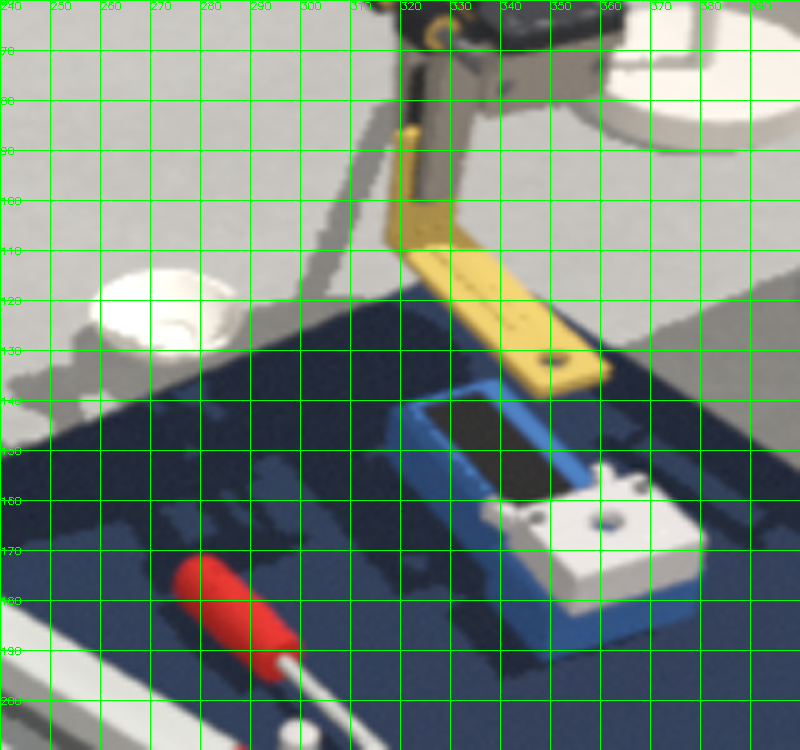

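View pics/b5.png

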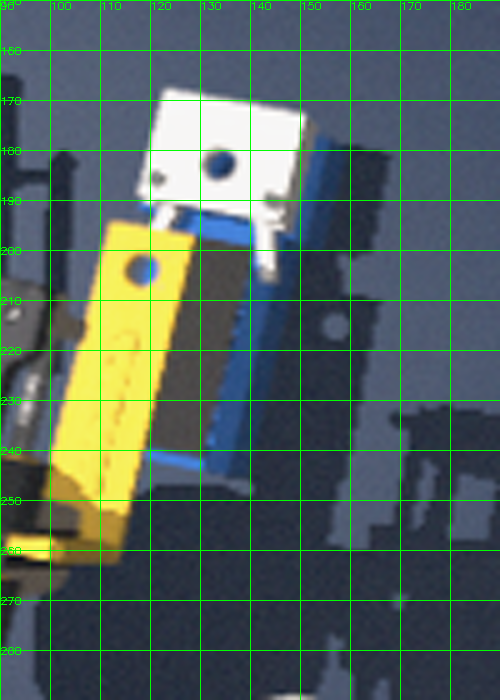

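Run:
```python
from h import *
a=ray("top",(117.9,203.3),.1036);b=ray("scene",(350.3,131.4),.1036)
F=R.from_euler('z',-11.1,degrees=True)
e=np.array([.4384,.3087,.1036])+F.apply([.118,0,0])
print(a,b,e)
for q in(a,b,e): print(F.inv().apply(q-STAND[0])*1e3)
```

```text
[0.55429757 0.28774849 0.1036    ] [0.5544586  0.28621481 0.1036    ] [0.55419253 0.28598241 0.1036    ]
[ -5.2013574    2.08613554 103.6       ]
[ -4.74807767   0.61215515 103.6       ]
[ -4.96442247   0.33287477 103.6       ]
```

Request:
servo_tool(series=[[[-0.0025,0.001,0.0025],[0,-0.0048,0.015],1],[[-0.0025,0.001,0.0025],[0,-0.0048,0.03],1],[[-0.0025,0.001,0.0025],[0,-0.0048,0.045],1],[[-0.0025,0.001,0.0025],[0,-0.0048,0.055],1],[[-0.0025,0.001,0.0025],[0,-0.0048,0.06],1],[[-0.0025,0.001,0.0025],[0,-0.0048,0.063],1],[[-0.0025,0.001,0.0025],[0,-0.0048,0.065],1],[[-0.0025,0.001,0.0025],[0,-0.0048,0.066],1],[[-0.0025,0.001,0.0025],[0,-0.0048,0.0665],1],[[-0.0025,0.001,0.0025],[0,-0.0048,0.0665],1]])

```text
time: 8.67
eef_pos: [0.4339, 0.3097, 0.058]
eef_rot: [0.772, 0.635, 0.0, 0.0]
force: [-0.1, 0.6, -2.4]
finger_gap: 0.085
```

Run:
```python
from h import *
from cell import optics,get_state
for c in CAM: cv2.imwrite(f"pics/{c}5.png",optics.grab_frame(c)["color"][:,:,::-1])
crop("pics/scene5.png",300,90,400,200,6,"pics/b6.png")
crop("pics/top5.png",90,160,170,270,6,"pics/b7.png")
plan([(W(STAND,(x,0,75.5)),down(78.9)) for x in (-110,-90,-75,-66)])
```

```text
t 8.77 tcp [0.4337 0.3097 0.0579] grasp [0.4337 0.3097 0.0766] gap 8.0 F [ 0.7 -0.1 -2.7]
[[0.0004, -0.0002, 0.0], [-0.0004, 0.0178, 0.0011]] turn deg 0.0 dist 0.0178
[[0.0004, -0.0002, 0.0], [-0.0004, 0.0378, 0.0011]] turn deg 0.0 dist 0.0378
[[0.0004, -0.0002, 0.0], [-0.0004, 0.0528, 0.0011]] turn deg 0.0 dist 0.0528
[[0.0004, -0.0002, 0.0], [-0.0004, 0.0618, 0.0011]] turn deg 0.0 dist 0.0618
```

View pics/b6.png

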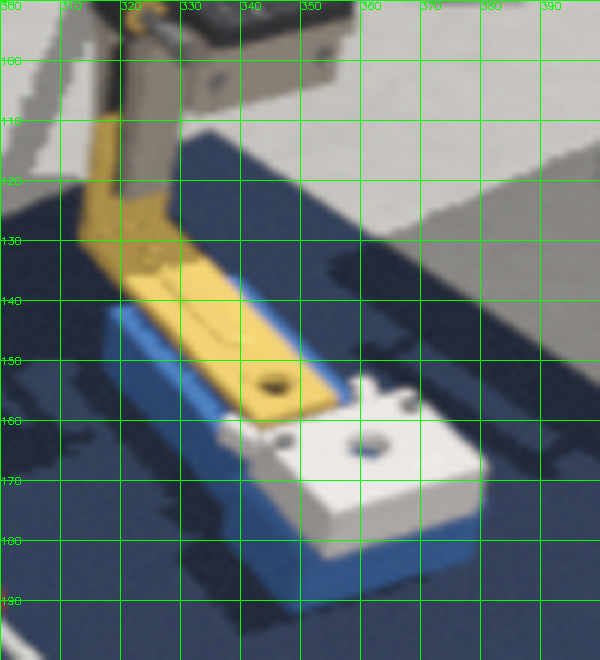

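View pics/b7.png

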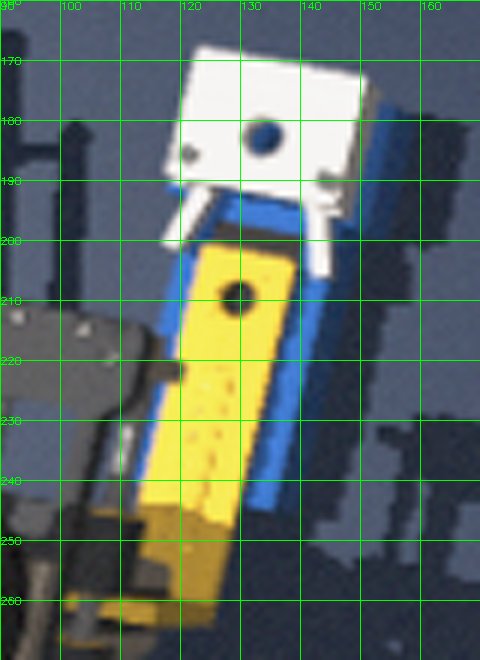

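Run:
```python
from h import *
F=R.from_euler('z',-11.1,degrees=True)
L=lambda c,uv,z:(F.inv().apply(ray(c,np.array(uv)-.5,z)-STAND[0])*1e3).round(1)
print("linkhole",L("top",(129.3,209.2),.0345),L("scene",(345.5,154.2),.0355))
print("bridgehole",L("top",(133.8,182.8),.05),L("scene",(361.5,164.2),.051))
print("link end corners",L("top",(123.8,200.3),.036),L("top",(139,203.6),.036),"scene",L("scene",(343.3,160),.036),L("scene",(356.5,156.5),.036))
print("guide tips",L("top",(118.5,201),.04),L("top",(143.3,205.8),.04))
```

```text
linkhole [-7.5  1.9 34.5] [-12.    1.1  35.5]
bridgehole [52.8  0.7 50. ] [50.2  2.  51. ]
link end corners [10.3 19.  36. ] [  9.2 -17.6  36. ] scene [  5.2 -15.4  36. ] [ 6.4 19.4 36. ]
guide tips [ 6.1 29.1 40. ] [  5.7 -30.   40. ]
```

Request:
servo_tool(series=[[[0,0,0],[0,0,0.001],1],[[0,0,0],[0,0.006,0.001],1],[[0,0,0],[0,0.012,0.001],1],[[0,0,0],[0,0.018,0.001],1],[[0,0,0],[0,0.024,0.001],1],[[0,0,0],[0,0.03,0.001],1],[[0,0,0],[0,0.036,0.001],1],[[0,0,0],[0,0.042,0.001],1],[[0,0,0],[0,0.047,0.001],1],[[0,0,0],[0,0.05,0.001],1]])

```text
time: 9.6
eef_pos: [0.4836, 0.2999, 0.057]
eef_rot: [0.772, 0.635, 0.0, 0.0]
force: [-1.4, 1.2, 0.5]
finger_gap: 0.084
```

Run:
```python
from h import *
from cell import optics,get_state
for c in CAM: cv2.imwrite(f"pics/{c}6.png",optics.grab_frame(c)["color"][:,:,::-1])
crop("pics/scene6.png",300,90,400,200,6,"pics/b8.png")
crop("pics/top6.png",90,160,170,270,6,"pics/b9.png")
print(get_state()["wrist_torque"])
plan([(W(STAND,(x,0,75.5)),down(78.9)) for x in (-66,-64.5)])
```

```text
[-0.06760957 -0.04119979 -0.03578549]
t 9.7 tcp [0.4836 0.2999 0.057 ] grasp [0.4836 0.2999 0.0757] gap 7.6 F [ 0.2 -0.2 -1. ]
[[0.001, -0.0003, -0.0002], [-0.0004, 0.0109, 0.0002]] turn deg 0.1 dist 0.0109
[[0.001, -0.0003, -0.0002], [-0.0004, 0.0124, 0.0002]] turn deg 0.1 dist 0.0124
```

View pics/b8.png

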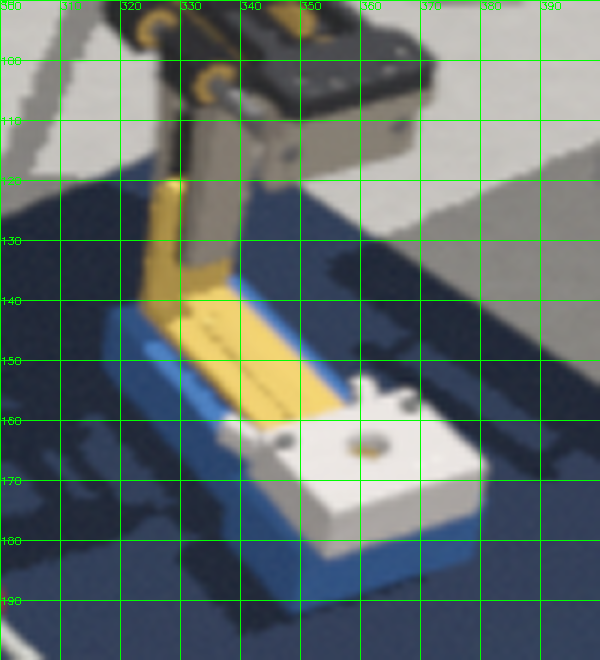

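View pics/b9.png

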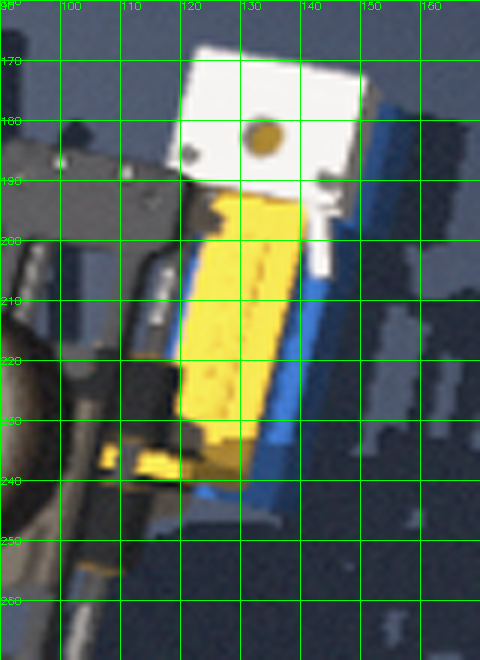

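Request:
servo_tool(series=[[[0,0,0],[0,0.003,0],1],[[0,0,0],[0,0.006,0],1],[[0,0,0],[0,0.008,0],1],[[0,0,0],[0,0.009,0],1],[[0,0,0],[0,0.01,0],1],[[0,0,0],[0,0.0105,0],1],[[0,0,0],[0,0.011,0],1],[[0,0,0],[0,0.0115,0],1],[[0,0,0],[0,0.0115,0],1],[[0,0,0],[0,0.0115,0],1]])

```text
time: 10.53
eef_pos: [0.4949, 0.2977, 0.057]
eef_rot: [0.772, 0.635, 0.001, 0.0]
force: [0.3, -0.4, -0.8]
finger_gap: 0.087
```

Request:
servo_tool(series=[[[0,0,0],[0,0.0005,0],1],[[0,0,0],[0,0.001,0],1],[[0,0,0],[0,0.001,0],1],[[0,0,0],[0,0.001,0],1],[[0,0,0],[0,0.0015,0],1],[[0,0,0],[0,0.0015,0],1],[[0,0,0],[0,0.0015,0],1],[[0,0,0],[0,0.002,0],1],[[0,0,0],[0,0.002,0],1],[[0,0,0],[0,0.002,0],1]])

```text
time: 11.37
eef_pos: [0.4952, 0.2977, 0.057]
eef_rot: [0.772, 0.635, -0.001, -0.001]
force: [-9.1, 1.2, 4.7]
finger_gap: 0.087
```

Run:
```python
from h import *
from cell import optics,get_state
for c in CAM: cv2.imwrite(f"pics/{c}7.png",optics.grab_frame(c)["color"][:,:,::-1])
crop("pics/scene7.png",330,130,400,200,8,"pics/c1.png")
crop("pics/top7.png",110,160,160,220,9,"pics/c2.png")
print(get_state()["wrist_torque"])
plan([(W(STAND,(x,0,75.5)),down(78.9)) for x in (-66,-64.5)])
```

```text
[ 0.0745102   1.19069771 -0.01283703]
t 11.47 tcp [0.4952 0.2977 0.057 ] grasp [0.4952 0.2977 0.0757] gap 8.0 F [-8.8  2.1  6. ]
[[-0.0011, 0.0001, 0.0], [-0.0005, -0.0009, 0.0002]] turn deg 0.1 dist 0.001
[[-0.0011, 0.0001, 0.0], [-0.0005, 0.0006, 0.0002]] turn deg 0.1 dist 0.0008
```

View pics/c1.png

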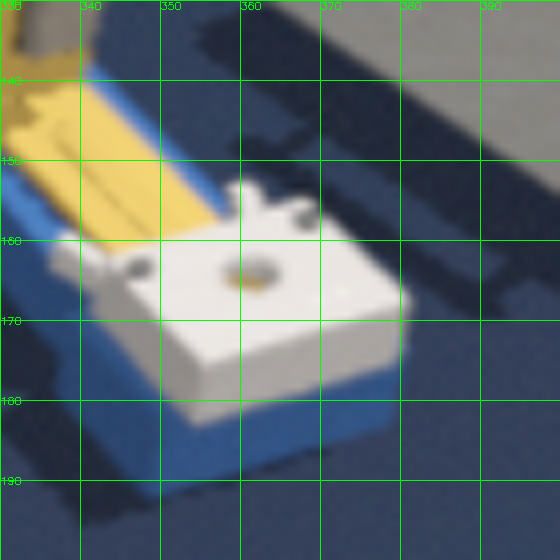

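View pics/c2.png

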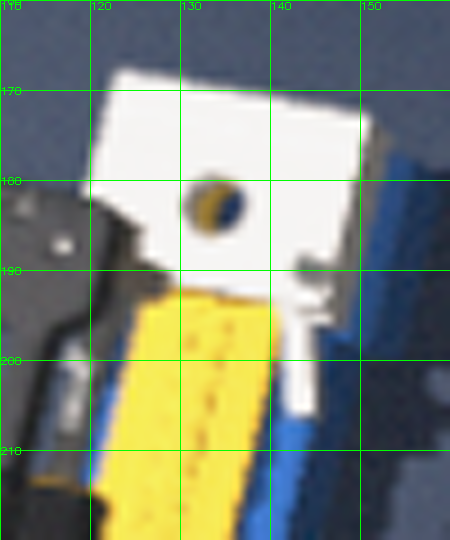

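```bash
cat > ov.py <<'E'
from h import *
import sys
def ov(img,c,x0,y0,x1,y1,f,out,circs):
    a=cv2.imread(img)[y0:y1,x0:x1]; a=cv2.resize(a,None,fx=f,fy=f,interpolation=cv2.INTER_NEAREST)
    th=np.linspace(0,2*np.pi,60)
    for (x,y,z,r,col,off) in circs:
        P=np.array([W(STAND,(x+r*np.cos(t),y+r*np.sin(t),z)) for t in th]); u=(proj(c,P)+.5+off-[x0,y0])*f
        cv2.polylines(a,[u.astype(int)],True,col,1)
    cv2.imwrite(out,a)
if __name__=="__main__":
    k=sys.argv[1]; lx,ly=map(float,sys.argv[2:4])
    bt=proj("top",W(STAND,(52,0,52)))[0]+.5; print(bt, proj("scene",W(STAND,(52,0,52)))[0]+.5)
    offs={"top":np.array([float(v) for v in sys.argv[4].split(',')]),"scene":np.array([float(v) for v in sys.argv[5].split(',')])}
    for c,b in(("top",(122,170,147,195)),("scene",(348,150,374,176))):
        ov(f"pics/{c}{k}.png",c,*b,22,f"pics/ov_{c}{k}.png",[(52,0,52,7.5,(0,0,255),offs[c]),(52,0,44,7.5,(255,0,255),offs[c]),(lx,ly,36,7.25,(0,255,0),offs[c]),(lx,ly,30,7.25,(255,255,0),offs[c])])
    a=cv2.imread(f"pics/ov_top{k}.png");b=cv2.imread(f"pics/ov_scene{k}.png"); h=max(a.shape[0],b.shape[0])
    z=lambda i:cv2.copyMakeBorder(i,0,h-i.shape[0],0,0,0); m=np.hstack([z(a),z(b)]); cv2.imwrite(f"pics/ov{k}.png",cv2.resize(m,None,fx=.7,fy=.7))
E
python3 ov.py 7 53 0 0,0 0,0
```

```text
[133.73764712 183.01254609] [361.25347421 164.53779102]
```

View pics/ov7.png

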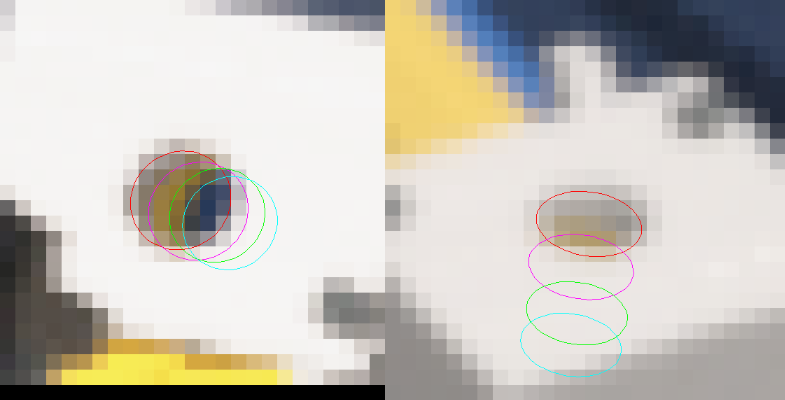

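Request:
servo_tool(series=[[[0,0,0],[0,0.0003,0],1],[[0,0,0],[0,0.0003,0],0.8],[[0,0,0],[0,0.0003,0],0.5],[[0,0,0],[0,0.0003,0],0],[[0,0,0],[0,0.0003,0],-0.5],[[0,0,0],[0,0,0],-0.5],[[0,0,0],[0,0,0],-0.5],[[0,0,0],[0,0,-0.01],-0.5],[[0,0,0],[0,0,-0.03],-0.5],[[0,0,0],[0,0,-0.06],-0.5]])

```text
time: 12.3
eef_pos: [0.4933, 0.2969, 0.1156]
eef_rot: [0.772, 0.635, -0.003, -0.002]
force: [0.3, 0.4, -0.1]
finger_gap: 0.659
```

Run:
```python
from h import *
pin=np.array([.5492,-.223,.074])
q=np.array([.43,.03,.20])
plan([(q,down(90)),(pin+[0,0,.08],down(72))])
```

```text
t 12.3 tcp [0.4933 0.2969 0.1156] grasp [0.4934 0.2969 0.1343] gap 60.6 F [ 0.3  0.4 -0.1]
[[-0.0044, 0.0016, -0.1292], [-0.2743, -0.0112, -0.0648]] turn deg 11.1 dist 0.2821
[[-0.0041, 0.0023, 0.0803], [-0.4995, 0.1548, -0.0192]] turn deg 6.9 dist 0.5233
```

Request:
servo_tool(series=[[[0,0,0],[-0.01,0,-0.03],-0.3],[[0,0,0],[-0.045,0.005,-0.06],-0.3],[[0,0,0],[-0.085,0.015,-0.065],-0.3],[[0,0,0],[-0.125,0.03,-0.065],-0.3],[[0,0,0],[-0.165,0.045,-0.065],-0.3],[[0,0,0],[-0.205,0.06,-0.065],-0.3],[[0,0,0],[-0.245,0.072,-0.065],-0.3],[[0,0,0],[-0.285,0.084,-0.065],-0.3],[[0,0,0],[-0.325,0.096,-0.065],-0.3],[[0,0,0],[-0.36,0.11,-0.065],-0.3]])

```text
time: 13.13
eef_pos: [0.5316, -0.0764, 0.182]
eef_rot: [0.772, 0.635, -0.003, -0.001]
force: [0.4, 0.1, 0.1]
finger_gap: 0.649
```

```bash
python3 - <<'E'
from h import *
from cell import optics,get_state
for c in CAM: cv2.imwrite(f"pics/{c}8.png",optics.grab_frame(c)["color"][:,:,::-1])
crop("pics/scene8.png",310,100,400,200,7,"pics/c3.png")
crop("pics/top8.png",105,160,165,250,8,"pics/c4.png")
pin=np.array([.5492,-.223,.074])
plan([(pin+[0,0,.07],down(78.9)),(pin,down(78.9))])
E
python3 ov.py 8 53 0 0,0 0,0
```

```text
t 13.23 tcp [ 0.5326 -0.0799  0.1821] grasp [ 0.5327 -0.0798  0.2008] gap 60.0 F [0.3 0.2 0.1]
[[-0.0026, 0.0035, -0.0044], [-0.1366, 0.045, 0.0573]] turn deg 0.5 dist 0.1548
[[-0.0026, 0.0035, -0.0044], [-0.1363, 0.0452, 0.1273]] turn deg 0.5 dist 0.1919
[133.73764712 183.01254609] [361.25347421 164.53779102]
```

View pics/c3.png

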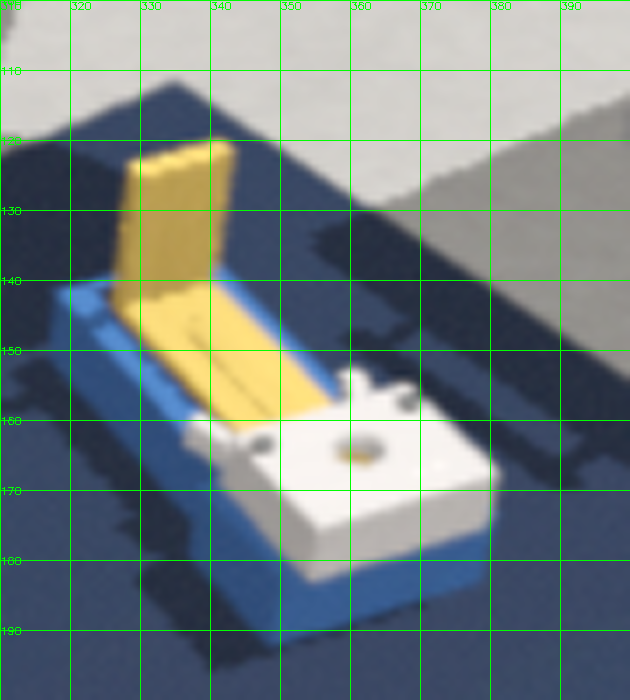

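View pics/c4.png

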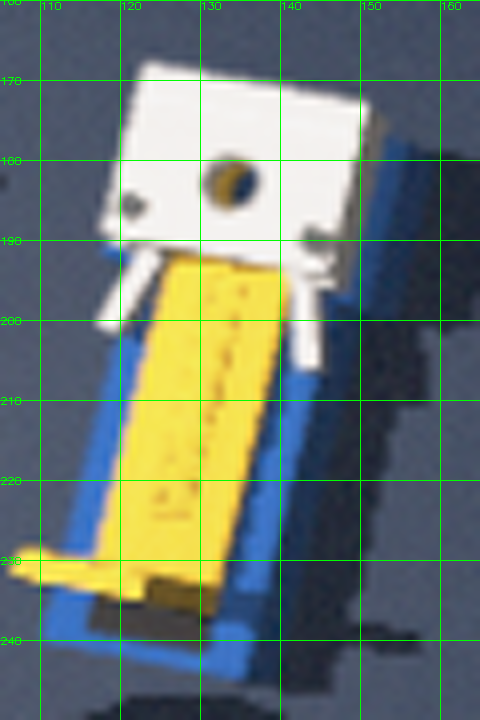

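View pics/ov8.png

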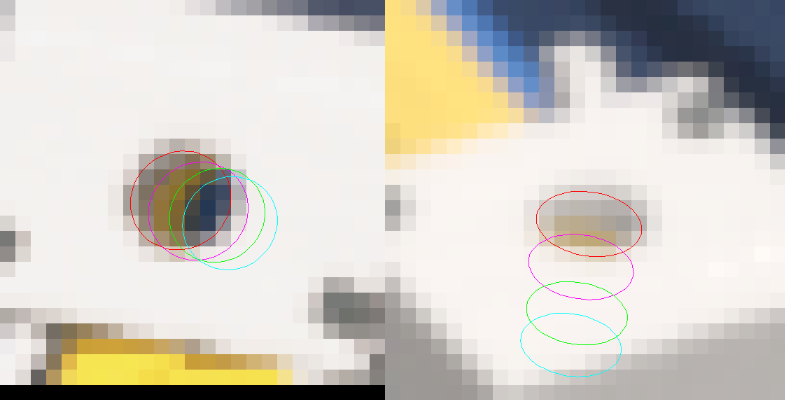

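Request:
servo_tool(series=[[[0,0,0],[-0.035,0.01,0.01],-0.3],[[0,0,0],[-0.07,0.022,0.02],-0.3],[[-0.0026,0.0035,-0.0044],[-0.105,0.034,0.035],-0.3],[[-0.0026,0.0035,-0.0044],[-0.1363,0.045,0.05],-0.3],[[-0.0026,0.0035,-0.0044],[-0.1363,0.0452,0.065],-0.3],[[-0.0026,0.0035,-0.0044],[-0.1363,0.0452,0.08],-0.3],[[-0.0026,0.0035,-0.0044],[-0.1363,0.0452,0.08],-0.3],[[-0.0026,0.0035,-0.0044],[-0.1363,0.0452,0.08],-0.3],[[-0.0026,0.0035,-0.0044],[-0.1363,0.0452,0.08],-0.3],[[-0.0026,0.0035,-0.0044],[-0.1363,0.0452,0.08],-0.3]])

```text
time: 14.07
eef_pos: [0.5504, -0.2227, 0.1044]
eef_rot: [0.772, 0.636, 0.0, 0.001]
force: [0.7, -0.2, 0.1]
finger_gap: 0.65
```

Run:
```python
from h import *
from cell import optics,get_state
for c in CAM: cv2.imwrite(f"pics/{c}9.png",optics.grab_frame(c)["color"][:,:,::-1])
crop("pics/scene9.png",90,170,210,300,5,"pics/c5.png")
crop("pics/top9.png",310,145,420,245,6,"pics/c6.png")
pin=np.array([.5492,-.223,.074])
plan([(pin,down(78.9))])
```

```text
t 14.17 tcp [ 0.5502 -0.2228  0.104 ] grasp [ 0.5502 -0.2228  0.1227] gap 59.9 F [-0.4  0.6 -0.9]
[[0.0013, 0.0005, 0.0005], [-0.0004, -0.001, 0.0487]] turn deg 0.1 dist 0.0487
```

View pics/c5.png

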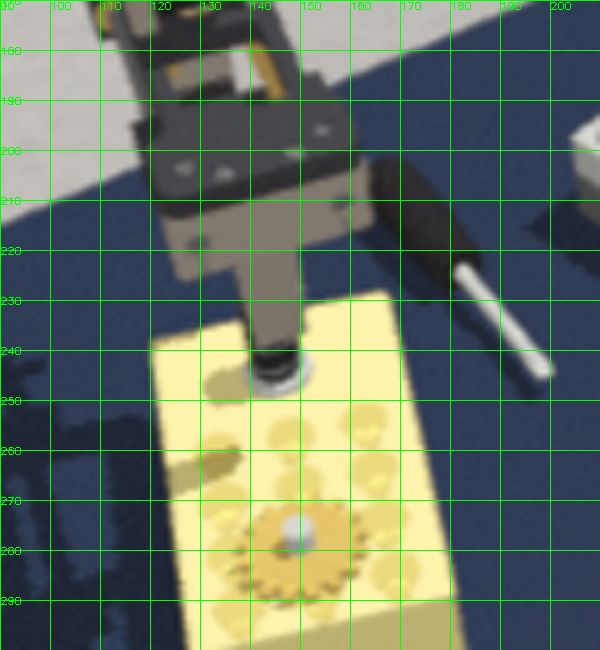

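Request:
servo_tool(series=[[[0.001,0,0],[0,-0.001,0.015],-0.3],[[0.001,0,0],[0,-0.001,0.03],-0.3],[[0.001,0,0],[0,-0.001,0.042],-0.3],[[0.001,0,0],[0,-0.001,0.048],-0.3],[[0.001,0,0],[0,-0.001,0.048],-0.3],[[0.001,0,0],[0,-0.001,0.048],0.2],[[0.001,0,0],[0,-0.001,0.048],0.4],[[0.001,0,0],[0,-0.001,0.048],1],[[0.001,0,0],[0,-0.001,0.048],1],[[0.001,0,0],[0,-0.001,0.048],1]])

```text
time: 15.0
eef_pos: [0.5496, -0.2229, 0.0566]
eef_rot: [0.772, 0.636, -0.0, 0.001]
force: [0.1, 0.5, -0.3]
finger_gap: 0.312
```

Request:
servo_tool(series=[[[0,0,0],[0,0,0],1],[[0,0,0],[0,0,0],1],[[0,0,0],[0,0,0],1],[[0,0,0],[0,0,0],1],[[0,0,0],[0,0,-0.01],1],[[0,0,0],[0,0,-0.025],1],[[0,0,0],[0,0,-0.04],1],[[0,0,0],[0,0,-0.06],1],[[0,0,0],[0,0,-0.08],1],[[0,0,0],[0,0,-0.1],1]])

```text
time: 15.83
eef_pos: [0.5492, -0.2225, 0.1578]
eef_rot: [0.772, 0.636, -0.0, 0.001]
force: [0.5, 0.3, -1.3]
finger_gap: 0.214
```

Run:
```python
from h import *
from cell import optics,get_state
for c in CAM: cv2.imwrite(f"pics/{c}10.png",optics.grab_frame(c)["color"][:,:,::-1])
crop("pics/scene10.png",90,140,210,290,5,"pics/c7.png")
crop("pics/top10.png",310,145,420,245,6,"pics/c8.png")
plan([(W(STAND,(52,0,140)),down(78.9))])
```

```text
t 15.93 tcp [ 0.5517 -0.2241  0.161 ] grasp [ 0.5516 -0.224   0.1797] gap 19.3 F [ 0.1 -0.7 -1.1]
[[0.0057, 0.0027, 0.0006], [0.5008, -0.0387, 0.0373]] turn deg 0.5 dist 0.5037
```

View pics/c7.png

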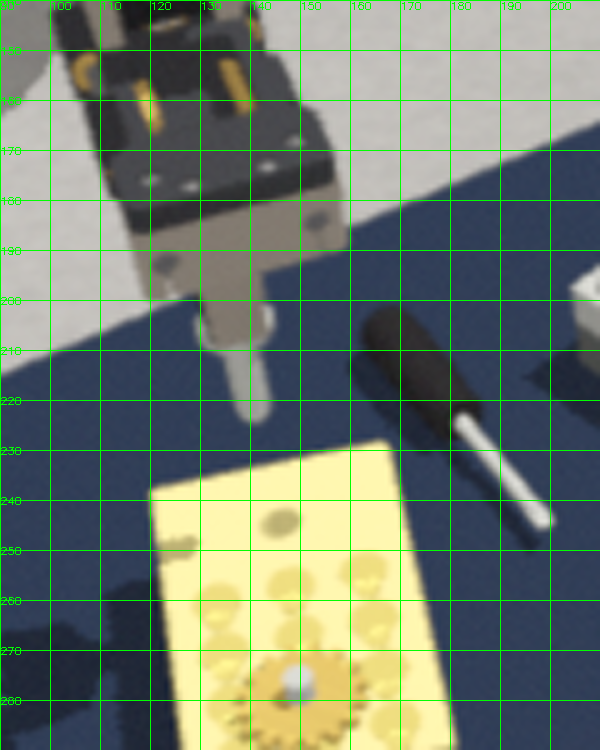

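Request:
servo_tool(series=[[[0,0,0],[0.03,-0.003,-0.01],1],[[0,0,0],[0.07,-0.006,-0.01],1],[[0,0,0],[0.11,-0.009,-0.01],1],[[0,0,0],[0.15,-0.012,-0.01],1],[[0,0,0],[0.19,-0.015,-0.01],1],[[0,0,0],[0.23,-0.018,-0.01],1],[[0,0,0],[0.27,-0.021,-0.01],1],[[0,0,0],[0.31,-0.024,-0.01],1],[[0,0,0],[0.35,-0.027,-0.01],1],[[0,0,0],[0.38,-0.03,-0.01],1]])

```text
time: 16.77
eef_pos: [0.594, 0.1578, 0.1676]
eef_rot: [0.771, 0.636, 0.001, 0.004]
force: [1.0, 0.7, -0.5]
finger_gap: 0.21
```

Run:
```python
from h import *
plan([(W(STAND,(52,0,143)),down(78.9))])
```

```text
t 16.77 tcp [0.594  0.1578 0.1676] grasp [0.5939 0.1579 0.1863] gap 19.3 F [ 1.   0.7 -0.5]
[[0.0042, 0.0026, 0.0015], [0.118, -0.0068, 0.0428]] turn deg 0.4 dist 0.1257
```

Request:
servo_tool(series=[[[0.004,0.0026,0.0015],[0.03,-0.002,0.005],1],[[0.004,0.0026,0.0015],[0.06,-0.004,0.01],1],[[0.004,0.0026,0.0015],[0.09,-0.006,0.02],1],[[0.004,0.0026,0.0015],[0.11,-0.0068,0.03],1],[[0.004,0.0026,0.0015],[0.118,-0.0068,0.04],1],[[0.004,0.0026,0.0015],[0.118,-0.0068,0.043],1],[[0.004,0.0026,0.0015],[0.118,-0.0068,0.043],1],[[0.004,0.0026,0.0015],[0.118,-0.0068,0.043],1],[[0.004,0.0026,0.0015],[0.118,-0.0068,0.043],1],[[0.004,0.0026,0.0015],[0.118,-0.0068,0.043],1]])

```text
time: 17.6
eef_pos: [0.6107, 0.2737, 0.1251]
eef_rot: [0.773, 0.635, 0.001, 0.0]
force: [-0.3, 0.6, -0.7]
finger_gap: 0.206
```

Run:
```python
from h import *
from cell import optics,get_state
for c in CAM: cv2.imwrite(f"pics/{c}11.png",optics.grab_frame(c)["color"][:,:,::-1])
crop("pics/scene11.png",320,100,400,195,8,"pics/c9.png")
crop("pics/top11.png",80,130,170,220,7,"pics/c10.png")
s=get_state();R0=R.from_quat(s["eef_rot"]).as_matrix()
tip=s["eef_pos"]+R0[:,2]*(GO+.0713); print("tip",tip,[proj(c,tip)+.5 for c in CAM])
for c in CAM: print([(d["score"],d["location"]) for n in("pin_tip","stand_hole") for d in __import__("cell").spotter.spot_point(c,n)[:2]])
plan([(W(STAND,(52,0,143)),down(78.9)),(W(STAND,(52,0,123)),down(78.9))])
```

```text
tip [0.61065692 0.27398681 0.07231308] [array([[362.57358213, 157.59833273]]), array([[131.06415338, 180.90259825]])]
[(0.72, [360.7, 156.7]), (0.71, [358.6, 162.1]), (0.2, [148.6, 283.6])]
[(0.48, [114.2, 231.5]), (0.47, [128.4, 181.7]), (0.86, [131.8, 183.4])]
t 17.9 tcp [0.6102 0.2746 0.1243] grasp [0.6102 0.2746 0.143 ] gap 19.1 F [ 0.5  0.1 -1.5]
[[0.0005, -0.0001, -0.0001], [0.0001, -0.0002, 0.0]] turn deg 0.0 dist 0.0002
[[0.0005, -0.0001, -0.0001], [0.0001, -0.0002, 0.02]] turn deg 0.0 dist 0.02
```

View pics/c9.png

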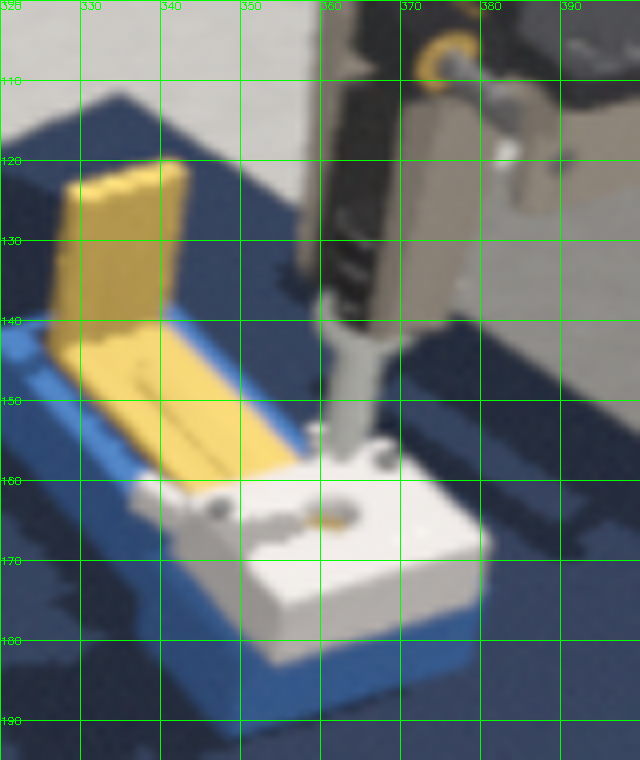

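View pics/c10.png

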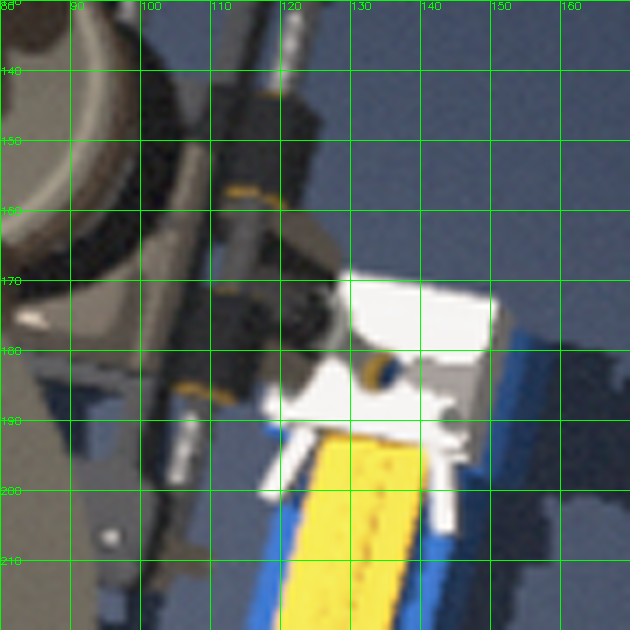

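Request:
servo_tool(series=[[[0,0,0],[0,0,0.006],1],[[0,0,0],[-0.0002,0.0002,0.012],1],[[0,0,0],[-0.0002,0.0003,0.016],1],[[0,0,0],[-0.0002,0.0003,0.018],1],[[0,0,0],[-0.0002,0.0003,0.02],1],[[0,0,0],[-0.0002,0.0003,0.022],1],[[0,0,0],[-0.0002,0.0003,0.024],1],[[0,0,0],[-0.0002,0.0003,0.026],1],[[0,0,0],[-0.0002,0.0003,0.027],1],[[0,0,0],[-0.0002,0.0003,0.027],1]])

```text
time: 18.73
eef_pos: [0.6103, 0.2743, 0.0971]
eef_rot: [0.772, 0.635, 0.0, 0.0]
force: [-0.5, 0.1, -0.8]
finger_gap: 0.208
```

Run:
```python
from h import *
from cell import optics,get_state
for c in CAM: cv2.imwrite(f"pics/{c}12.png",optics.grab_frame(c)["color"][:,:,::-1])
crop("pics/scene12.png",320,100,400,195,8,"pics/d1.png")
s=get_state();R0=R.from_quat(s["eef_rot"]).as_matrix();tip=s["eef_pos"]+R0[:,2]*(GO+.0713)
print(R.from_euler('z',-11.1,degrees=True).inv().apply(tip-STAND[0])*1e3,s["wrist_torque"])
plan([(W(STAND,(52.5,-.2,79.5)),down(78.9))])
```

```text
[52.58597045 -0.28662189 44.82714398] [-0.05955964 -0.04960694 -0.05164035]
t 18.83 tcp [0.6105 0.2743 0.0974] grasp [0.6105 0.2743 0.1161] gap 19.4 F [ 0.4 -0.1 -1.6]
[[0.0005, -0.0001, -0.0002], [0.0001, -0.0001, 0.0366]] turn deg 0.0 dist 0.0366
```

View pics/d1.png

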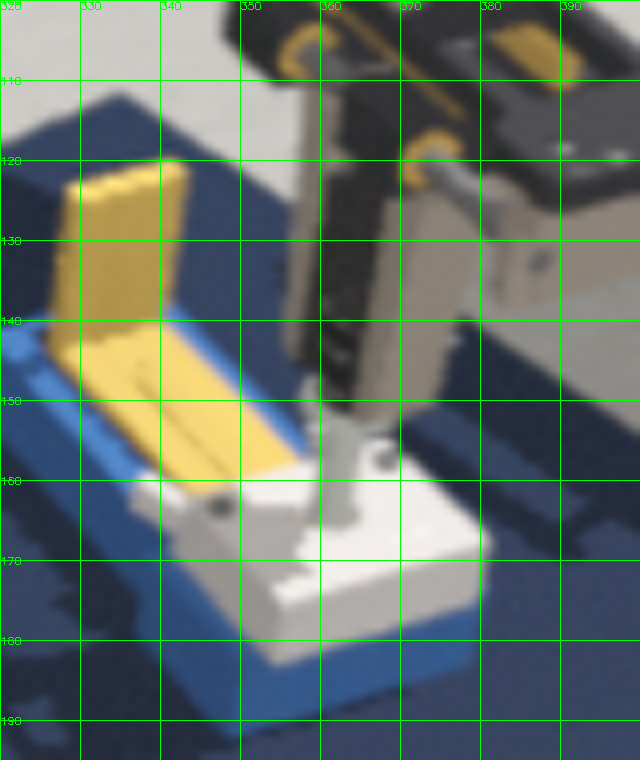

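In the bridge hole (tip at ~45 mm, no contact force). Continue down slowly through the link.

Request:
servo_tool(series=[[[0,0,0],[0,0,0.002],1],[[0,0,0],[0,0,0.004],1],[[0,0,0],[0,0,0.006],1],[[0,0,0],[0,0,0.008],1],[[0,0,0],[0,0,0.01],1],[[0,0,0],[0,0,0.012],1],[[0,0,0],[0,0,0.014],1],[[0,0,0],[0,0,0.016],1],[[0,0,0],[0,0,0.017],1],[[0,0,0],[0,0,0.017],1]])

```text
time: 19.67
eef_pos: [0.6103, 0.2743, 0.08]
eef_rot: [0.772, 0.635, 0.0, 0.0]
force: [0.2, -0.3, -1.6]
finger_gap: 0.21
```

Request:
servo_tool(series=[[[0,0,0],[0,0,0.003],1],[[0,0,0],[0,0,0.006],1],[[0,0,0],[0,0,0.009],1],[[0,0,0],[0,0,0.012],1],[[0,0,0],[0,0,0.015],1],[[0,0,0],[0,0,0.017],1],[[0,0,0],[0,0,0.018],1],[[0,0,0],[0,0,0.019],1],[[0,0,0],[0,0,0.0193],1],[[0,0,0],[0,0,0.0193],1]])

```text
time: 20.5
eef_pos: [0.6105, 0.2743, 0.061]
eef_rot: [0.772, 0.635, 0.0, 0.0]
force: [-0.5, -0.7, 0.0]
finger_gap: 0.208
```

Run:
```python
from h import *
from cell import optics,get_state
for c in CAM: cv2.imwrite(f"pics/{c}13.png",optics.grab_frame(c)["color"][:,:,::-1])
crop("pics/scene13.png",320,100,400,195,8,"pics/d2.png")
s=get_state();R0=R.from_quat(s["eef_rot"]).as_matrix();tip=s["eef_pos"]+R0[:,2]*(GO+.0713)
print(R.from_euler('z',-11.1,degrees=True).inv().apply(tip-STAND[0])*1e3,s["wrist_torque"],s["force"])
```

```text
[52.49823148 -0.27183303  8.35136741] [-0.03534579  0.00261734 -0.00423873] [-0.59098457  0.41005057 -0.7493584 ]
```

View pics/d2.png

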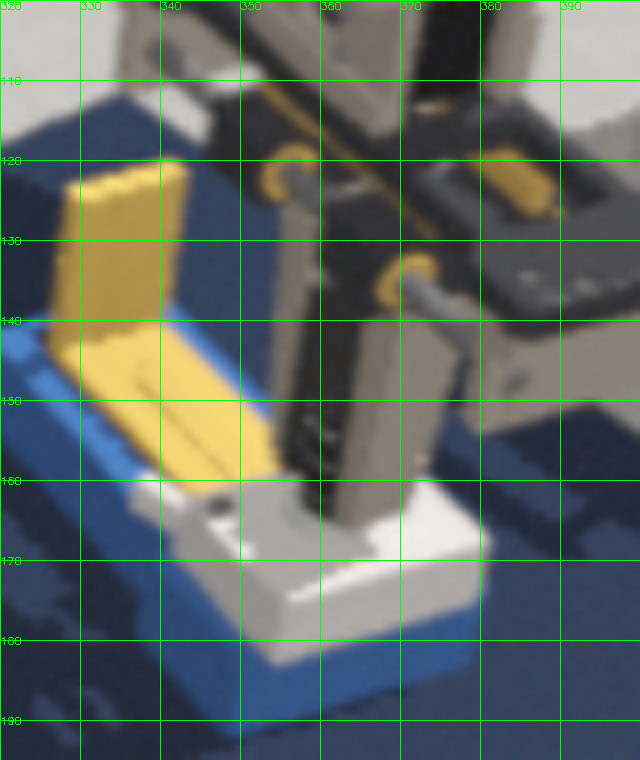

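Nearly home (tip ≈ 8.3 mm). Press another 1.5 mm to seat the collar, watching the force.

Request:
servo_tool(series=[[[0,0,0],[0,0,0.0003],1],[[0,0,0],[0,0,0.0006],1],[[0,0,0],[0,0,0.0009],1],[[0,0,0],[0,0,0.0012],1],[[0,0,0],[0,0,0.0015],1],[[0,0,0],[0,0,0.0015],1],[[0,0,0],[0,0,0.0015],1],[[0,0,0],[0,0,0.0015],1],[[0,0,0],[0,0,0.0015],1],[[0,0,0],[0,0,0.0015],1]])

```text
time: 21.43
eef_pos: [0.6106, 0.2744, 0.0609]
eef_rot: [0.772, 0.635, 0.0, 0.0]
force: [-3.8, -0.6, 7.5]
finger_gap: 0.213
```

Request:
servo_tool(series=[[[0,0,0],[0,0,0.0002],1],[[0,0,0],[0,0,0],0.4],[[0,0,0],[0,0,0],0],[[0,0,0],[0,0,0],-0.3],[[0,0,0],[0,0,0],-0.3],[[0,0,0],[0,0,0],-0.3],[[0,0,0],[0,0,-0.01],-0.3],[[0,0,0],[0,0,-0.03],-0.3],[[0,0,0],[0,0,-0.06],-0.3],[[0,0,0],[0,0,-0.09],-0.3]])

```text
time: 22.27
eef_pos: [0.6098, 0.2742, 0.1517]
eef_rot: [0.772, 0.635, -0.0, -0.0]
force: [0.5, 1.0, 0.1]
finger_gap: 0.649
```

Request:
servo_tool(series=[[[0,0,0],[-0.02,0,-0.02],-0.3],[[0,0,0],[-0.05,0,-0.04],-0.3],[[0,0,0],[-0.09,0,-0.05],-0.3],[[0,0,0],[-0.13,0,-0.05],-0.3],[[0,0,0],[-0.17,-0.02,-0.05],-0.3],[[0,0,0],[-0.2,-0.04,-0.05],-0.3],[[0,0,0],[-0.23,-0.06,-0.05],-0.3],[[0,0,0],[-0.25,-0.08,-0.05],-0.3],[[0,0,0],[-0.25,-0.08,-0.05],-0.3],[[0,0,0],[-0.25,-0.08,-0.05],-0.3]])

```text
time: 23.1
eef_pos: [0.483, 0.0438, 0.2028]
eef_rot: [0.773, 0.635, 0.0, 0.0]
force: [0.2, 0.3, -0.8]
finger_gap: 0.65
```

Run:
```python
from h import *
from cell import optics,get_state
for c in CAM: cv2.imwrite(f"pics/{c}14.png",optics.grab_frame(c)["color"][:,:,::-1])
crop("pics/scene14.png",310,100,400,195,7,"pics/e1.png")
crop("pics/top14.png",105,160,165,250,8,"pics/e2.png")
for z in (.088,.056): print(proj("scene",W(STAND,(52.5,0,z*1e3)))+.5,proj("top",W(STAND,(52.5,0,z*1e3)))+.5)
s=get_state();print(s["time"],s["eef_pos"],s["force"])
```

```text
[[363.79779285 151.78110934]] [[128.37903282 179.48880704]]
[[361.64138016 163.26385735]] [[133.21024289 182.44738576]]
23.2 [0.4842031  0.04460654 0.20282675] [ 0.34947175 -0.37748392 -0.07828114]
```

View pics/e1.png

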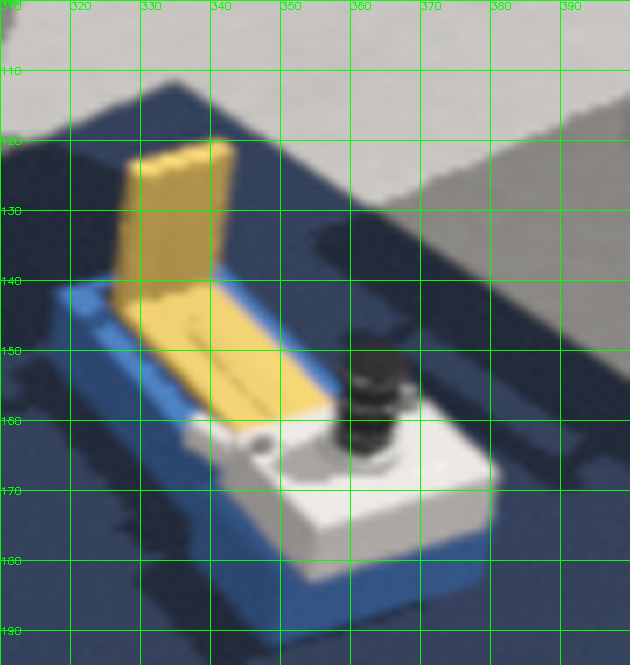

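View pics/e2.png

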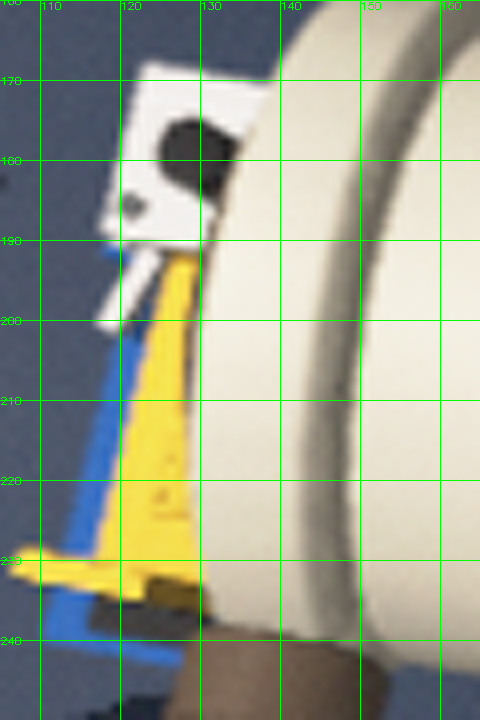

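View pics/scene14.png

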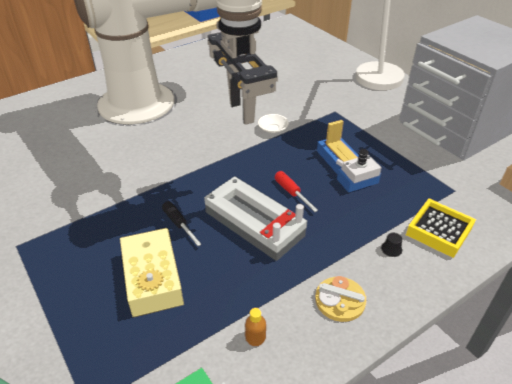

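```bash
python3 -c "
from cell import robot
print(robot.sign_off())"
```

```text
the job is handed in; nothing more can be done
None
```

The link is seated on the blue stand with the pin through both holes. I handed the job in at about 23 s of the 67 s allowed.

- **Getting the link out:** I gripped the tab, tilted the strap about 15° and drew it clear of the red bar.
- **Seating the link:** I laid it flat on the stand and slid it under the bridge until it met the stop at about 9 N.
- **Fitting the pin:** I took it from the rack and lowered it through the bridge and the link. There was no side force until the collar met the bridge at about 7.5 N, with the tip reading about 8.3 mm above the bench against 8 mm nominal. Then I let go and moved the arm away.

**Last checks:**
- In the final scene picture the link lies flat against the stop, and the pin stands upright within about 1.5 pixels of its predicted seated position.
- The gear and both screwdrivers look unmoved there, judged by eye rather than measured.
- The wrist force read close to zero with the gripper empty.
- In the final top picture the arm hid part of the stand, so that view only partly confirms the result.
- Before the pin went in, the top view hinted that the link's hole was 1–2 mm to one side of the bridge hole. The other measurements did not show this, and the pin went in without resistance.

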